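Load the dry-storage cabinet with the full slide box

TASK

Pull the clear dry-storage cabinet's door open by its handle and swing it wide, at least square to the cabinet's front. Find out by lifting which of the two identical slide boxes is the loaded (heavier) one and set it upright on the cabinet's floor, lengthwise (its long side running front to back) and completely inside, about 1 cm or more clear of the doorway. The empty box stays upright on the bench, the door stays open, and everything else is left where it is.

Things in the scene. Friction and masses are not known exactly. Their poses are not given: they have to be found in the camera images.
- cabinet: clear cabinet, white trim, fixed, 280 mm deep (x), 260 wide (y), 347 high; origin: centre of underside, open front to its -x (the robot). Doorway plane x = -140 mm; inside: floor at z = 25, y -120 to 120, back at x = 130, roof's underside z = 335. The roof juts out to x = -175, 22 mm past the closed door's outer face, so handle and chamber need a tool tilted forwards.
- door (a joint): door angle: 0 closed, grows as the free (right, -y) edge swings out towards the robot, 1.57 square to the front, stop at 1.9. Upright hinge at the cabinet's left (+y) front edge. It stays where it is left; no latch. Panel 250 mm wide, 302 high, 12 thick, from 30 to 332 mm above the bench.
- door_handle (a point): middle of the door's handle grip, an upright round steel bar, 12 mm diameter, 100 mm long, its axis 42 mm off the door's outer face and 220 mm from the hinge (30 mm from the free edge), 190 mm above the bench. x axis: into the door, turns with it; z up.
- door_hinge (a point): point on the door's upright hinge axis, in the middle of the panel's thickness and height, 181 mm above the bench; the panel runs from here along this point's -y.
- box_p: slide box, closed, plain blue plastic, 100 mm long (x) x 56 wide (y) x 80 high; origin: centre of its underside. At the start on the bench to the right of the cabinet, the box nearer to it. The two boxes look the same; one is loaded (0.41 to 0.55 kg in all), the other empty (0.13 kg); which is which changes from run to run and shows only in the weight.
- box_q: slide box, closed, plain blue plastic, 100 mm long (x) x 56 wide (y) x 80 high; origin: centre of its underside. At the start on the bench to the right, the box farther from the cabinet. The two boxes look the same; one is loaded (0.41 to 0.55 kg in all), the other empty (0.13 kg); which is which changes from run to run and shows only in the weight.
- bottle: bystander: brown bottle, 62 mm diameter, 170 mm high, behind the two boxes; origin: centre of its underside
- jar: bystander: white jar, 70 mm diameter, 90 mm high, right of the bottle; origin: centre of its underside
- dishes: bystander: two stacked clear dishes, 90 mm diameter, 31 mm high in all, on the robot's side of the boxes; origin: centre of its underside
- tip_box: bystander: pipette tip box, 120 x 85 x 63 mm, left of the cabinet, nearer the robot than the beaker; origin: centre of its underside
- beaker: bystander: glass beaker, 72 mm diameter, 100 mm high, left of the cabinet; origin: centre of its underside
- mug: bystander: white mug, 80 mm diameter, 90 mm high, left of the beaker; origin: centre of its underside

How it is judged:
By the outcome, as a careful person would: the job done as asked, in the order asked, and still so for the second after the job is handed in, with the robot touching nothing.
It also fails if it takes over 72 s, if anything falls off the work surface, if the arm or the gripper's body presses on something with over 40 N, if the wrist force passes 120 N, or if a joint passes its speed limit or range.

ROBOT

A 7-joint arm with a two-finger parallel gripper is mounted at the origin on the work surface. World frame = base frame: x ahead of the robot, y to its left, z up, the work surface at z = 0. Lengths are in m, angles in rad, forces in N, time in s.
With the tool pointing down it reaches from about 0.425 to 0.925 m from the base axis. Payload 6.8 kg.
Tool frame: the origin (TCP) lies at the very end of the fingers, on their centre line; the grasp point (between the pads) lies grasp_offset behind it (grasp_offset is the distance from the TCP to the grasp point, in m); z points along the fingers, y is the direction in which the jaws open and shut (so a half turn about z gives the same grasp; the last joint's range is limited). The gripper opens to 85 mm and grips with 20 to 120 N. Pads are 22 mm wide; open, the fingers measure 114 mm over their backs; the gripper's body (76 mm by 85 mm) begins 54 mm behind the grasp point. The pads swing forward as they close: fully open they stand 13 mm farther back than shut.
Start: joints at [1.026, 0.477, 0.022, 1.555, -0.011, 1.109, -0.083], TCP at [0.286, -0.612, 0.231] pointing down, gripper open.
Joint ranges: [-2.96, 2.96], [-0.34, 2.1], [-1.41, 1.46], [0.24, 2.44], [-1.37, 4.51], [0.17, 1.92], [-2.96, 2.96]. Speed limits (rad/s): [2.39, 2.39, 3.14, 3.14, 3.14, 3.14, 3.14].

INTERFACE

Orientations are given as a unit quaternion [w, x, y, z].
In Python, from station import * gives the robot as it stands.
- The arm moves only by the shell command python3 -m handwheel 'ROWS' [FORCE]. ROWS is JSON, one flat list of numbers, 7 for each row, row after row: the shift along the world's x, y, z in cm, then the turn, a rotation vector about the world's x, y, z in degrees, then the opening, from 0 (shut) to 1 (fully open). In form: [tx, ty, tz, ax, ay, az, fingers, tx, ty, tz, ax, ay, az, fingers, ...]. A call has 1 to 8 rows; each row is the pose to reach, as a shift and turn from the pose measured when the call began; what a row does not reach only later rows make up. A row lasts 1/12 s, in which the tool goes at most 41.7 mm and 7.16 degrees, less where a joint would pass 70% of its speed; a pose out of reach is approached as far as the arm can. A call with a gripper value outside its range is refused whole. The fingers move at their own pace and stop on an object; FORCE is the grip in N (left out, the last holds). Time passes only in rows, so rows that repeat a pose let the fingers close. It gives the time, the measured TCP pose, the force and the opening at its end, in the units of the state.
- get_obs(): the state, without advancing time (a new reading comes with each control period).
- read_camera(name): name is "scene" or "top" or "wrist"; returns the picture (384x512x3 uint8, red, green, blue); there is no depth.
- camera_info(name): a dict with "fx", "fy", "cx", "cy" (pixels), "R" (3x3) and "t" (3): a world point X has camera coordinates R X + t; the wrist camera has in their place "mount" (4x4, takes a point from camera to tool coordinates, whose origin is the TCP and whose axes are the flange's). Camera axes: x right, y down, z forward; pixel columns grow to the right and rows downward; lengths in m; the calibration is good to about 2 mm. A picture is of the moment at which its call begins: read the wrist's pose just before it. camera_info takes no time and is no camera call.
- hand_in(): hands the job in, once; it reports no verdict.
The state is a dict: "t": time; "q": joint angles; "joint_vel": joint speeds; "joint_torque": joint torques, N m; "eef_pos": TCP position; "tool_rot": TCP orientation; "contact_force": force on the tool from outside, world axes, zero at the start; "torque": the same for the moment, N m; "gripper_width": opening from 0.0 (shut) to 1.0 (fully open).
Only numpy, scipy, OpenCV 4.12 (cv2) and the standard library are available. Lean on these libraries where they do the work, as an engineer would, in place of code of your own. Each camera call takes 0.05 s, during which the arm holds its last target. There are 200 camera calls.

## Working session

There is one attempt and no reset: what is moved stays moved. The work goes in short steps, Python scripts to look and compute and a shell command to move; the robot and the scene stay as the last step left them, time stands still between calls to the robot, and variables do not carry over. Pictures are saved under pics/ and viewed, on a budget of 10 in all, crops included, one or two more only if the job needs it, and the job is handed in when it is done.

```bash
mkdir -p pics; ls; python3 - <<'E'
from station import *
import cv2
o=get_obs()
for k,v in o.items(): print(k,v)
for n in("scene","top","wrist"):
    i=camera_info(n); print(n,i)
a=read_camera("scene");b=read_camera("top")
cv2.imwrite("pics/scene0.png",cv2.cvtColor(a,4));cv2.imwrite("pics/top0.png",cv2.cvtColor(b,4))
try: print(grasp_offset)
except Exception as e: print(e)
E
```

```text
pics
t 0.0
q [ 1.02589079  0.47778116  0.02231312  1.5564462  -0.01149496  1.1093065
 -0.08311232]
joint_vel [ 0.0007689  -0.0009277  -0.00126289  0.0009833  -0.00113117  0.00013319
 -0.00086326]
joint_torque [-9.80724035e-04 -5.96456945e+01  1.60768602e+00 -2.81200325e+01
  1.24619779e-02  9.22837498e-03 -5.65417895e-05]
eef_pos [ 0.28530666 -0.61108629  0.23034012]
tool_rot [-8.69296005e-04  9.76240549e-01  2.16687721e-01 -2.57792972e-04]
contact_force [ 0.31458213 -0.03941173  0.51830305]
torque [-0.01430686 -0.040449    0.0046137 ]
gripper_width 1.0042125739533638
scene {'fx': 355.06330899364616, 'fy': 355.06330899364616, 'cx': 249.8267821905598, 'cy': 191.7714288109683, 'R': array([[-0.98029154,  0.19755143,  0.00139071],
       [ 0.1870689 ,  0.93049219, -0.31494367],
       [-0.06351162, -0.30847646, -0.94910935]]), 't': array([ 0.55139069, -0.07196989,  1.28028909])}
top {'fx': 472.23462780364605, 'fy': 472.23462780364605, 'cx': 250.34169653568006, 'cy': 195.9232387485023, 'R': array([[ 0.02933306, -0.99951577,  0.01038292],
       [-0.99290407, -0.03033347, -0.11498426],
       [ 0.11524353, -0.0069364 , -0.99331305]]), 't': array([0.01135991, 0.55624202, 1.77754564])}
wrist {'fx': 315.0931086161546, 'fy': 315.0931086161546, 'cx': 262.2242567066476, 'cy': 191.36167219967624, 'mount': array([[-3.65759755e-04, -9.65340665e-01, -2.60992849e-01,
         6.58897117e-02],
       [ 9.99999368e-01, -7.55506560e-05, -1.12197481e-03,
         8.12216564e-05],
       [ 1.06336973e-03, -2.60993094e-01,  9.65340082e-01,
        -1.41868715e-01],
       [ 0.00000000e+00,  0.00000000e+00,  0.00000000e+00,
         1.00000000e+00]])}
0.0187
```

View pics/scene0.png

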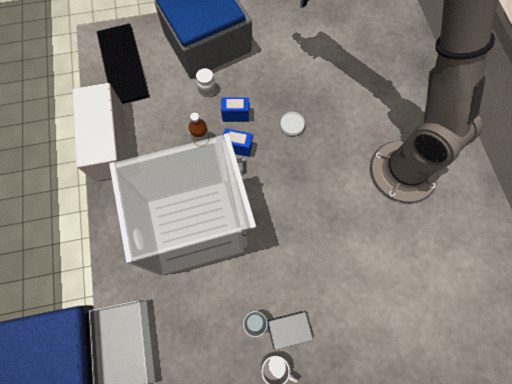

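View pics/top0.png

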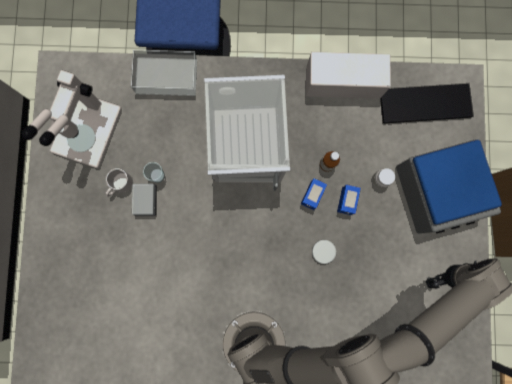

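Scene: the cabinet's roof frame spans (112,165)-(253,225), with the boxes at (235,107) and (238,140). Top: the roof corners are about (205,79), (284,76), (289,172) and (209,174), the handle is near (277,183), and the boxes are at (314,194) and (349,199).

```bash
cat > h.py <<'E'
from station import *
import numpy as np, cv2
from scipy.spatial.transform import Rotation as Ro
def ray(n,uv,pose=None):
    i=camera_info(n); d=np.array([(uv[0]-i['cx'])/i['fx'],(uv[1]-i['cy'])/i['fy'],1])
    if n=="wrist":
        p,q=pose; R=Ro.from_quat(np.roll(q,-1)).as_matrix(); M=i['mount']
        return p+R@M[:3,3], R@M[:3,:3]@d
    return -i['R'].T@i['t'], i['R'].T@d
def onz(n,uv,z,pose=None):
    c,d=ray(n,uv,pose); return c+d*(z-c[2])/d[2]
def proj(n,X):
    i=camera_info(n); c=i['R']@np.array(X)+i['t']; return np.array([i['fx']*c[0]/c[2]+i['cx'],i['fy']*c[1]/c[2]+i['cy']])
def tri(a,b):
    A=[];y=[]
    for n,uv in(a,b):
        c,d=ray(n,uv);d=d/np.linalg.norm(d);P=np.eye(3)-np.outer(d,d);A.append(P);y.append(P@c)
    return np.linalg.lstsq(np.vstack(A),np.hstack(y),rcond=None)[0]
E
python3 - <<'E'
from h import *
np.set_printoptions(precision=4,suppress=True)
for n in("top","scene"):
    im=cv2.imread(f"pics/{n}0.png"); h=cv2.cvtColor(im,cv2.COLOR_BGR2HSV)
    m=cv2.inRange(h,(105,150,60),(130,255,255))
    k,l,s,c=cv2.connectedComponentsWithStats(m)
    for j in range(1,k):
        if 60<s[j,4]<2000: print(n,s[j],c[j],onz(n,c[j],.06))
    w=cv2.inRange(h,(8,0,170),(179,60,255)) 
    k,l,s,c=cv2.connectedComponentsWithStats(w)
    for j in range(1,k):
        if 20<s[j,4]: print(n,'white',s[j],c[j])
for p in [(205,79),(284,76),(289,172),(209,174)]: print(onz("top",p,.347))
for p in [(112,165),(231,138),(253,225),(129,260)]: print(onz("scene",p,.347))
im=cv2.imread("pics/top0.png")[60:220,195:375];a=cv2.resize(im,None,fx=4.4,fy=3.7,interpolation=2)
a=cv2.resize(im[:, :],(792,704),interpolation=2)[:600]
cv2.imwrite("pics/c1.png",a)
im=cv2.imread("pics/scene0.png")[90:290,100:320];cv2.imwrite("pics/c2.png",cv2.resize(im,(660,600),interpolation=2))
E
```

```text
top [302 179  24  30 210] [312.7952 194.2286] [ 0.5661 -0.2075  0.06  ]
top [338 185  22  29 259] [347.4208 199.9768] [ 0.5482 -0.3387  0.06  ]
top white [  0  26  15  18 248] [ 6.6613 34.121 ]
top white [ 15  27  27  17 439] [28.3485 35.0387]
top white [ 43  27  28  18 457] [56.2538 35.8578]
top white [ 71  27  28  19 482] [84.1784 36.4398]
top white [ 99  29  27  18 468] [112.0299  37.6068]
top white [127  30  10  18 119] [130.395   38.7311]
top white [230  33   7  24 140] [233.4071  43.9714]
top white [238  33  27  24 619] [251.1099  44.546 ]
top white [ 266   34  137   53 5151] [339.9179  56.8148]
top white [404  37  27  20 523] [417.0612  46.5526]
top white [432  39  26  19 480] [444.675   47.7375]
top white [460  40  26  19 460] [472.3152  48.6478]
top white [487  40  25  20 454] [499.0088  49.2819]
top white [  0  45  13  25 304] [ 5.602  56.6283]
top white [ 13  46  28  26 620] [25.4774 57.8581]
top white [ 42  46  27   5 102] [55.5882 48.2647]
top white [ 70  47  27   5 105] [83.3714 49.1238]
top white [ 98  48  27   5 125] [111.664  49.928]
top white [126  49  13   4  34] [
[... 2935 characters left out ...]
44.2055 284.3288]
scene white [429 282   6  11  27] [431.5556 287.2593]
scene white [373 295  10   7  33] [377.6667 298.2424]
scene white [409 301   6   9  25] [410.96 304.92]
scene white [ 100  303   47   81 3055] [122.9918 345.0363]
scene white [387 306  23  20 143] [397.7832 313.0979]
scene white [270 313  41  36 874] [289.4897 330.5984]
scene white [248 315  14  16 181] [254.5359 322.3978]
scene white [268 356  20  23 312] [276.8269 366.0833]
scene white [284 373  14  11  45] [290.2222 378.8222]
[0.897  0.1887 0.347 ]
[ 0.9157 -0.0679  0.347 ]
[ 0.5995 -0.0905  0.347 ]
[0.5851 0.1634 0.347 ]
[ 0.9116 -0.0624  0.347 ]
[ 0.5979 -0.0779  0.347 ]
[0.588  0.1634 0.347 ]
[0.8912 0.1883 0.347 ]
```

View pics/c1.png

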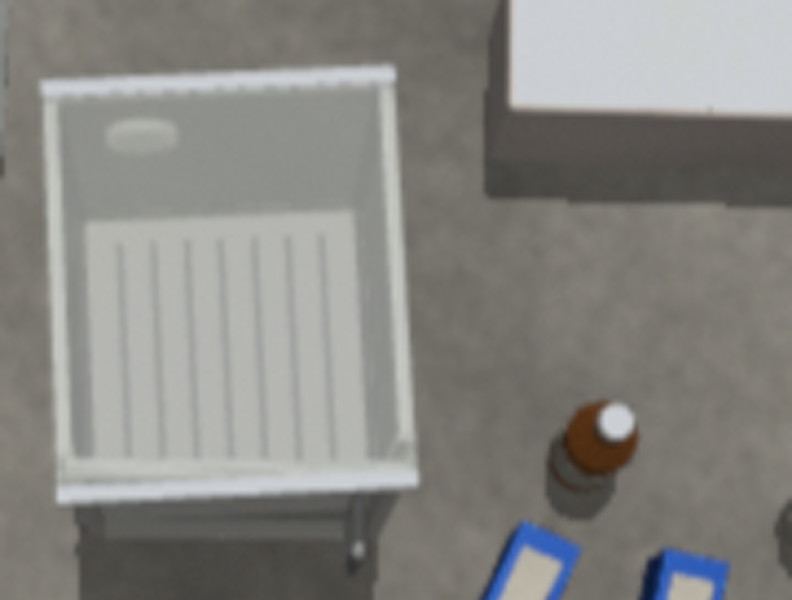

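View pics/c2.png

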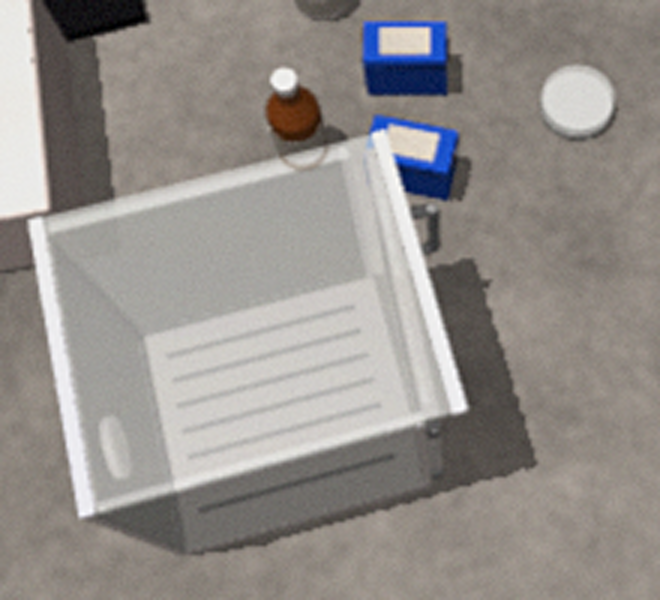

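Crops show the roof frame corners, in c1 (40,83), (395,68), (418,485), (58,500) and in c2 (30,222), (383,131), (466,410), (80,517). The door looks closed, with the handle end at c1 (357,550). Both boxes are upright, with the label on top.

```bash
python3 - <<'E'
from h import *
from scipy.optimize import least_squares
np.set_printoptions(precision=4,suppress=True)
T=np.array([(204.1,78.9),(284.8,75.5),(290,170.4),(208.2,173.6)])
S=np.array([(110,164),(227.7,133.7),(255.3,226.7),(126.7,262.3)])
LT=np.array([(.14,.13),(.14,-.13),(-.175,-.13),(-.175,.13)]);LS=LT[[1,2,3,0]]
def w(p,L):
    c,s=np.cos(p[2]),np.sin(p[2]);return L@np.array([[c,s],[-s,c]])+p[:2]
WT=np.array([onz("top",p,.347)[:2] for p in T]);WS=np.array([onz("scene",p,.347)[:2] for p in S])
f=lambda p:np.r_[(w(p,LT)-WT).ravel(),(w(p,LS)-WS).ravel()]
r=least_squares(f,[.77,.05,.07]);print(r.x,r.fun.reshape(-1,2))
np.save("cab.npy",r.x)
print("handle",w(r.x,np.array([[-.195,-.095]])),"hinge",w(r.x,np.array([[-.147,.125]])))
print("handle tip px pred",[proj(n,[*w(r.x,np.array([[-.195,-.095]]))[0],.24]) for n in("top","scene")])
for n in("top","scene"):
    im=cv2.imread(f"pics/{n}0.png"); h=cv2.cvtColor(im,cv2.COLOR_BGR2HSV)
    m=cv2.inRange(h,(8,10,170),(40,90,255))
    k,l,s,c=cv2.connectedComponentsWithStats(m)
    for j in range(1,k):
        x,y,ww,hh,a=s[j]
        if 80<a<400:
            ct=np.argwhere(l==j)[:,::-1].astype(np.float32)
            P=np.array([onz(n,p,.08)[:2] for p in ct]);mu=P.mean(0);e,v=np.linalg.eigh(np.cov(P.T))
            q=cv2.minAreaRect((P*1000).astype(np.float32))
            print(n,c[j],mu,"yaw",np.degrees(np.arctan2(v[1,1],v[0,1])),2*np.sqrt(3*e),q)
print("dish",onz("top",(323.85,251.2),.031),"bottle cap",onz("top",(334.8,155.1),.17),"jar",onz("top",(386.6,176),.09))
E
```

```text
[0.7683 0.0509 0.0775] [[ 0.0006 -0.0003]
 [ 0.0005  0.0026]
 [-0.0008  0.0014]
 [-0.0026  0.001 ]
 [ 0.0015 -0.0016]
 [-0.0003 -0.0001]
 [ 0.0004 -0.0016]
 [ 0.0008 -0.0012]]
handle [[ 0.5812 -0.0589]] hinge [[0.6121 0.1642]]
handle tip px pred [array([276.7227, 182.1988]), array([239.6265, 159.6204])]
top [ 6.6613 34.121 ] [1.1502 0.9875] yaw -172.648670652358 [0.0542 0.0714] ((1148.667724609375, 987.4951782226562), (68.81782531738281, 54.7273063659668), 1.9763656854629517)
top [130.395   38.7311] [1.1478 0.5101] yaw -173.85456336845905 [0.0285 0.0714] ((1148.9075927734375, 505.94549560546875), (69.66031646728516, 34.64056396484375), 3.3967461585998535)
top [233.4071  43.9714] [1.1402 0.1113] yaw -178.19880377429703 [0.0237 0.0963] ((1138.1318359375, 112.74110412597656), (93.10234069824219, 23.291805267333984), 1.9646767377853394)
top [ 5.602  56.6283] [1.0597 0.9835] yaw -177.06691820503838 [0.0467 0.0993] ((1058.52490234375, 981.9903564453125), (98.21332550048828, 45.89630889892578), 4.985497951507568)
top [55.5882 48.2647] [1.0996 0.7951] yaw 89.68445784741608 [0.0158 0.1008] ((
[... 2243 characters left out ...]
6.7528 376.427 ] [-0.1217  0.8746] yaw 159.87196516665995 [0.0285 0.0767] ((-111.78923034667969, 879.369873046875), (34.19129943847656, 67.9388198852539), 86.58039855957031)
scene [507.1203   7.5316] [-0.5986 -0.5655] yaw 77.58631623114283 [0.0372 0.0997] ((-595.6279296875, -548.69384765625), (110.87493896484375, 48.35465621948242), 78.69086456298828)Traceback (most recent call last):
  File "<stdin>", line 23, in <module>
  File "h.py", line 11, in onz
    c,d=ray(n,uv,pose); return c+d*(z-c[2])/d[2]
        ~~~^^^^^^^^^^^
  File "h.py", line 5, in ray
    i=camera_info(n); d=np.array([(uv[0]-i['cx'])/i['fx'],(uv[1]-i['cy'])/i['fy'],1])
ValueError: time passes only in moves, steps and waits
```

```bash
cat >> h.py <<'E'
def tool(th,psi):
    "tool orientation: tilted forwards th from straight down, heading psi (deg)"
    return Ro.from_euler('z',psi,degrees=True)*Ro.from_euler('y',-th,degrees=True)*Ro.from_quat([1,0,0,0])
def delta(grasp,th,psi,back=0,off=.0187,o=None):
    o=o or get_obs(); R=tool(th,psi); z=R.apply([0,0,1]); t=np.array(grasp)+z*(off-back)
    dr=(R*Ro.from_quat(np.roll(o['tool_rot'],-1)).inv()).as_rotvec(degrees=True)
    return np.round(np.r_[(t-o['eef_pos'])*100,dr],2)
def st():
    o=get_obs(); R=Ro.from_quat(np.roll(o['tool_rot'],-1)); z=R.apply([0,0,1]); y=R.apply([0,1,0])
    print('t',round(o['t'],2),'tcp',o['eef_pos'].round(4),'grasp',(o['eef_pos']-.0187*z).round(4),'z',z.round(3),'y',y.round(3),'F',o['contact_force'].round(1),'w',round(o['gripper_width'],3),'q',np.array(o['q']).round(2))
def cab(x,y):
    p=np.load('cab.npy');c,s=np.cos(p[2]),np.sin(p[2]);return np.array([p[0]+c*x-s*y,p[1]+s*x+c*y])
E
python3 - <<'E'
from h import *
print(cab(-.195,-.095))
print(delta([*cab(-.195,-.095),.18],55,4.4,back=.09))
print(delta([*cab(-.195,-.095),.18],55,4.4))
E
```

```text
[ 0.58124669 -0.05887516]
[ 23.77  54.78  -0.95  13.96 -53.5  -19.05]
[ 31.12  55.35  -6.12  13.96 -53.5  -19.05]
```

```bash
python3 -m handwheel '[12,27,2,7,-27,-9.5,1, 12,27,2,7,-27,-9.5,1, 12,27,2,7,-27,-9.5,1, 12,27,2,7,-27,-9.5,1, 12,27,2,7,-27,-9.5,1, 12,27,2,7,-27,-9.5,1, 12,27,2,7,-27,-9.5,1]' 40; python3 - <<'E'
from h import *
st();print(delta([*cab(-.195,-.095),.18],55,4.4,back=.09))
E
```

```text
t: 0.68
eef_pos: [0.4025, -0.3441, 0.2496]
tool_rot: [-0.009, 0.962, 0.128, 0.24]
contact_force: [1.4, -0.2, 0.8]
gripper_width: 1.001
t 0.68 tcp [ 0.4025 -0.3441  0.2496] grasp [ 0.3939 -0.3456  0.2661] z [ 0.46   0.08  -0.884] y [ 0.251 -0.967  0.043] F [ 1.4 -0.2  0.8] w 1.001 q [ 1.07  0.14 -0.25  2.08 -0.57  0.73 -0.09]
[ 12.05  28.08  -2.87   6.92 -26.54  -9.39]
```

```bash
python3 -m handwheel '[12,28.1,-2.9,6.9,-26.5,-9.4,1, 12,28.1,-2.9,6.9,-26.5,-9.4,1, 12,28.1,-2.9,6.9,-26.5,-9.4,1, 12,28.1,-2.9,6.9,-26.5,-9.4,1, 12,28.1,-2.9,6.9,-26.5,-9.4,1, 12,28.1,-2.9,6.9,-26.5,-9.4,1, 12,28.1,-2.9,6.9,-26.5,-9.4,1, 12,28.1,-2.9,6.9,-26.5,-9.4,1]'; python3 - <<'E'
from h import *
st();print(delta([*cab(-.195,-.095),.18],55,4.4,back=.09));print(delta([*cab(-.195,-.095),.18],55,4.4))
im=read_camera("wrist");cv2.imwrite("pics/w1.png",cv2.cvtColor(im,4))
E
```

```text
t: 1.35
eef_pos: [0.4636, -0.2158, 0.2124]
tool_rot: [-0.037, 0.913, 0.058, 0.402]
contact_force: [-0.1, 0.3, -2.6]
gripper_width: 0.998
t 1.35 tcp [ 0.4636 -0.2158  0.2124] grasp [ 0.4499 -0.2179  0.225 ] z [ 0.73   0.115 -0.674] y [ 0.136 -0.991 -0.022] F [-0.1  0.3 -2.6] w 0.998 q [ 1.8   0.37 -1.27  2.36 -1.33  0.23  0.48]
[ 5.94 15.24  0.85 -0.46 -7.46 -3.47]
[13.29 15.81 -4.31 -0.46 -7.46 -3.47]
```

View pics/w1.png

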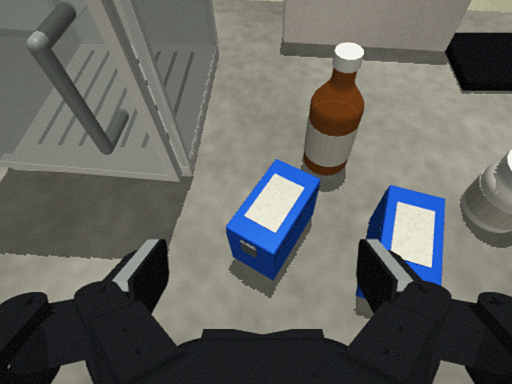

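The wrist view shows the handle bar running from (42,42) to (108,145), the near box P at (273,215) and Q at (405,230). The joints are close to their ranges, so I'll fit a quick kinematic model to see which tilts are comfortable.

```bash
cat > kin.py <<'E'
from h import *
from scipy.optimize import least_squares
import itertools
data=[([1.02589079,0.47778116,0.02231312,1.5564462,-0.01149496,1.1093065,-0.08311232],[.28530666,-.61108629,.23034012],[-8.69296005e-04,9.76240549e-01,2.16687721e-01,-2.57792972e-04]),
([1.07,.14,-.25,2.08,-.57,.73,-.09],[.4025,-.3441,.2496],[-0.009,0.962,0.128,0.24])]
def fk(q,p,s):
    b,h,L1,a1,L2,a2,d,e=p; E=lambda x,a:Ro.from_euler(x,a)
    R=E('z',b+s[0]*q[0])*E('y',q[1])*E('z',s[1]*q[2]); P=np.array([0,0,h])+R.apply([a1,0,L1])
    R=R*E('y',q[3])*E('z',s[2]*q[4]); P=P+R.apply([a2,0,L2]); R=R*E('y',q[5]); P=P+R.apply([e,0,d]); R=R*E('z',s[3]*q[6])
    return P,R
E
cat > fit.py <<'E'
from kin import *
o=get_obs(); D=data+[(o['q'],o['eef_pos'],o['tool_rot'])]
best=None
for s in itertools.product([1,-1],repeat=4):
  for b0 in(-2.16,0,2.16):
    def f(p):
        r=[]
        for q,x,w in D:
            P,R=fk(q,p[:8],s); Rt=Ro.from_quat(np.roll(w,-1)); r+=list(P-x)+list(.3*(R*Ro.from_euler('z',p[8])).inv().__mul__(Rt).as_rotvec())
        return np.array(r)
    r=least_squares(f,[b0,.35,.35,0,.35,0,.25,0,0])
    if best is None or r.cost<best[0]: best=(r.cost,s,r.x,r.fun)
print(best[0],best[1],best[2].round(4),np.abs(best[3]).max()); np.savez("kin.npz",s=best[1],p=best[2])
E
python3 fit.py
```

```text
0.0003127639789679386 (-1, -1, -1, -1) [-0.0762  0.2539  0.5177  0.0092  0.4986  0.0183  0.237   0.0101  1.5049] 0.017006709694590286
```

```bash
cat >> h.py <<'E'
import json
def log():
    o=get_obs(); open('log.jsonl','a').write(json.dumps([list(map(float,o[k])) for k in('q','eef_pos','tool_rot')])+"\n")
E
python3 - <<'E'
from h import *
log();print(delta([*cab(-.195,-.095),.165],38,4.4,back=.09))
E
```

```text
[ 7.24 14.97  0.62 -2.54  9.88 -3.53]
```

```bash
python3 -m handwheel '[3,7,2,-2.5,9.9,-3.5,1, 3,7,2,-2.5,9.9,-3.5,1, 3,7,2,-2.5,9.9,-3.5,1]'; python3 -c "
from h import *
log()"; python3 -m handwheel '[4.2,8,-1.4,0,0,0,1, 4.2,8,-1.4,0,0,0,1, 4.2,8,-1.4,0,0,0,1, 4.2,8,-1.4,0,0,0,1]'; python3 - <<'E'
from h import *
log();st();print(delta([*cab(-.195,-.095),.165],38,4.4,back=.09))
E
cat > fit.py <<'E'
from kin import *
D=data[:1]+[json.loads(l) for l in open('log.jsonl')]
E=lambda x,a:Ro.from_euler(x,a)
def fk(q,p,s):
    b,h,d,t=p[:4]; o=p[4:].reshape(-1,3)
    R=E('z',b+s[0]*q[0]); P=np.array([0,0,h])+R.apply([o[0,0],o[0,1],0]); R=R*E('y',q[1])*E('z',s[1]*q[2]); P=P+R.apply(o[1])
    R=R*E('y',q[3])*E('z',s[2]*q[4]); P=P+R.apply(o[2]); R=R*E('y',q[5]);P=P+R.apply([o[0,2],0,d]); R=R*E('z',s[3]*q[6]+t)
    return P,R
def f(p,s):
    r=[]
    for q,x,w in D:
        P,R=fk(q,p,s); r+=list(P-x)+list(.3*(R.inv()*Ro.from_quat(np.roll(w,-1))).as_rotvec())
    return np.r_[r,(p-x0)*1e-4]
best=None
for s in itertools.product([1,-1],repeat=4):
  for b0 in(0,np.pi/2,np.pi,-np.pi/2):
   for t0 in(0,np.pi/2,np.pi,-np.pi/2):
    x0=np.r_[b0,.25,.24,t0,0,0,0,0,0,.5,0,0,.5]
    r=least_squares(f,x0,args=(s,))
    if best is None or r.cost<best[0]: best=(r.cost,s,r.x,r.fun)
if __name__=="__main__":
    print(len(D),best[0],best[1],best[2].round(4),np.abs(best[3]).max()); np.savez("kin.npz",s=best[1],p=best[2])
E
python3 fit.py
```

```text
t: 1.65
eef_pos: [0.4809, -0.1747, 0.2168]
tool_rot: [-0.026, 0.94, 0.042, 0.338]
contact_force: [0.1, 0.7, 0.2]
gripper_width: 0.997
t: 1.98
eef_pos: [0.5096, -0.1197, 0.2051]
tool_rot: [-0.027, 0.942, 0.044, 0.332]
contact_force: [-0.2, -0.5, -1.2]
gripper_width: 1.001
t 1.98 tcp [ 0.5096 -0.1197  0.2051] grasp [ 0.4979 -0.1212  0.2196] z [ 0.622  0.08  -0.779] y [ 0.1   -0.995 -0.022] F [-0.2 -0.5 -1.2] w 1.001 q [ 0.9   0.12 -0.67  2.36 -1.26  0.18 -0.02]
[ 2.79  5.75  1.61 -1.34  0.73 -1.33]
4 6.67849610321632e-11 (-1, -1, -1, -1) [-0.0000e+00  2.8710e-01  3.2700e-01  1.5708e+00 -0.0000e+00 -3.0500e-02
  0.0000e+00  0.0000e+00 -3.1400e-02  5.4170e-01 -0.0000e+00 -3.0000e-04
  4.7250e-01] 8.698429753267461e-06
```

```bash
cat > ik.py <<'E'
from h import *
E=lambda x,a:Ro.from_euler(x,a)
K=np.load('kin.npz');PP=K['p'];SS=K['s']
lo=np.array([-2.96,-.34,-1.41,.24,-1.37,.17,-2.96]);hi=np.array([2.96,2.1,1.46,2.44,4.51,1.92,2.96])
def fk(q,p=PP,s=SS):
    b,h,d,t=p[:4]; o=p[4:].reshape(-1,3)
    R=E('z',b+s[0]*q[0]); P=np.array([0,0,h])+R.apply([o[0,0],o[0,1],0]); R=R*E('y',q[1])*E('z',s[1]*q[2]); P=P+R.apply(o[1]);el=P
    R=R*E('y',q[3])*E('z',s[2]*q[4]); P=P+R.apply(o[2]);wr=P; R=R*E('y',q[5]);P=P+R.apply([o[0,2],0,d]); R=R*E('z',s[3]*q[6]+t)
    return P,R,el,wr
def ik(tcp,R,n=14,seed=None,m=.03):
    rng=np.random.default_rng(1);best=None
    for k in range(n):
        q0=seed if (seed is not None and k==0) else rng.uniform(lo+.1,hi-.1)
        def f(q):
            P,Rr,_,_=fk(q);return np.r_[(P-tcp)*10,3*(Rr.inv()*R).as_rotvec(),.003*(q-(lo+hi)/2)/(hi-lo)]
        r=least_squares(f,q0,bounds=(lo+m,hi-m)) ;e=np.abs(r.fun[:6]).max()
        g=np.minimum(r.x-lo,hi-r.x).min()
        if e<.05 and (best is None or g>best[0]): best=(g,r.x.round(2))
    return best
from scipy.optimize import least_squares
E
cat > t.py <<'E'
from ik import *
H=[*cab(-.195,-.095),.165]
def go(name,g,th,psi):
    for fl in(0,1):
        R=tool(th,psi)*Ro.from_euler('z',180*fl,degrees=True); t=np.array(g)+.0187*R.apply([0,0,1])
        b=ik(t,R,8); print(name,th,psi,'camdown' if fl else 'camup',None if b is None else (round(b[0],2),b[1]))
for th in(35,45,55): go('handle',H,th,4)
for th in(35,50): go('place',[*cab(-.09,0),.085],th,4)
for th in(35,50): go('P',[.57,-.2115,.06],th,-24)
E
time python3 t.py
```

```text
handle 35 4 camup (np.float64(0.03), array([ 1.12,  0.7 , -1.38,  2.22,  1.58,  0.62, -2.81]))
handle 35 4 camdown (np.float64(0.03), array([ 1.12,  0.7 , -1.38,  2.22,  1.58,  0.62,  0.33]))
handle 45 4 camup (np.float64(0.04), array([-0.08,  0.29,  0.13,  2.4 ,  3.46,  0.34,  1.32]))
handle 45 4 camdown (np.float64(0.06), array([ 1.13,  0.71, -1.35,  2.33,  2.07,  0.6 , -0.1 ]))
handle 55 4 camup (np.float64(0.03), array([ 1.16,  0.86, -1.38,  2.41,  2.43,  0.78,  2.84]))
handle 55 4 camdown (np.float64(0.03), array([ 1.16,  0.86, -1.38,  2.41,  2.43,  0.78, -0.31]))
place 35 4 camup (np.float64(0.24), array([-0.92,  0.84,  1.01,  2.16,  4.27,  0.59,  0.06]))
place 35 4 camdown (np.float64(0.37), array([ 0.55,  0.75, -0.96,  2.07,  1.81,  0.59, -0.04]))
place 50 4 camup (np.float64(0.18), array([-0.24,  0.6 ,  0.05,  2.26,  2.99,  0.58,  1.59]))
place 50 4 camdown (np.float64(0.22), array([ 0.36,  0.7 , -0.68,  2.22,  2.56,  0.68, -0.85]))
P 35 -24 camup (np.float64(0.12), array([ 0.21,  0.52, -0.02,  2.28,  2.63,  0.29,  1.88]))
P 35 -24 camdown (np.float64(0.2), array([ 0.88,  0.68, -0.84,  2.24,  2.02,  0.6 , -0.43]))
P 50 -24 camup (np.float64(0.03), array([ 0.15,  0.62, -0.  ,  2.41,  2.84,  0.77,  1.61]))
P 50 -24 camdown (np.float64(0.06), array([ 0.55,  0.66, -0.46,  2.38,  2.64,  0.83, -1.15]))
real	0m22.458s
user	0m22.911s
sys	0m0.088s
```

```bash
python3 -m handwheel '[0,2,1,-37.3,-4.8,46.7,1, 0,2,1,-37.3,-4.8,46.7,1, 0,2,1,-37.3,-4.8,46.7,1, 0,2,1,-37.3,-4.8,46.7,1, 0,2,1,-37.3,-4.8,46.7,1, 0,2,1,-37.3,-4.8,46.7,1, 0,2,1,-37.3,-4.8,46.7,1, 0,2,1,-37.3,-4.8,46.7,1]'; python3 -c "
from h import *
st()"
```

```text
t: 2.65
eef_pos: [0.5096, -0.1001, 0.2156]
tool_rot: [0.136, 0.804, 0.492, 0.304]
contact_force: [0.4, -0.4, 0.3]
gripper_width: 1.002
t 2.65 tcp [ 0.5096 -0.1001  0.2156] grasp [ 0.4979 -0.1016  0.2301] z [ 0.623  0.08  -0.778] y [ 0.709 -0.479  0.518] F [ 0.4 -0.4  0.3] w 1.002 q [ 0.89  0.08 -0.7   2.36 -1.15  0.17  0.83]
```

```bash
cat > t.py <<'E'
from ik import *
H=[*cab(-.195,-.095),.155]
for th in(20,28,36,45):
  for psi in(-25,0,25):
    for fl in(0,1):
        R=tool(th,psi)*Ro.from_euler('z',180*fl,degrees=True); t=np.array(H)+.0187*R.apply([0,0,1])
        b=ik(t,R,6,seed=np.array([0.9,.4,-.8,2.2,1.8,.5,0]),m=.05); print(th,psi,'camdown' if fl else 'camup',None if b is None else (round(b[0],2),b[1]))
E
python3 t.py
```

```text
20 -25 camup None
20 -25 camdown (np.float64(0.37), array([ 0.44,  0.39, -0.65,  2.07,  0.81,  0.6 ,  0.36]))
20 0 camup (np.float64(0.21), array([ 0.17,  0.32, -0.21,  2.11,  0.19,  0.38, -1.76]))
20 0 camdown (np.float64(0.37), array([ 0.82,  0.51, -1.03,  2.07,  0.89,  0.6 ,  0.8 ]))
20 25 camup (np.float64(0.27), array([ 0.25,  0.35, -0.2 ,  2.07, -0.24,  0.44, -0.86]))
20 25 camdown (np.float64(0.16), array([ 1.03,  0.68, -1.25,  2.02,  0.87,  0.69,  1.34]))
28 -25 camup None
28 -25 camdown (np.float64(0.28), array([ 0.44,  0.38, -0.69,  2.16,  1.16,  0.55, -0.01]))
28 0 camup (np.float64(0.05), array([ 0.38,  0.32, -0.45,  2.19,  0.72,  0.22, -2.25]))
28 0 camdown (np.float64(0.16), array([ 0.99,  0.62, -1.25,  2.16,  1.32,  0.62,  0.45]))
28 25 camup (np.float64(0.15), array([ 0.24,  0.33, -0.14,  2.15, -0.72,  0.32, -0.37]))
28 25 camdown (np.float64(0.05), array([ 1.15,  0.76, -1.36,  2.1 ,  1.08,  0.59,  1.2 ]))
36 -25 camup (np.float64(0.19), array([ 0.33,  0.36, -0.6 ,  2.25,  1.53,  0.55,  2.73]))
36 -25 camdown (np.float64(0.2), array([ 0.38,  0.37, -0.66,  2.24,  1.53,
[... 212 characters left out ...]
oat64(0.05), array([ 1.22,  0.78, -1.36,  2.17,  1.29,  0.43, -2.1 ]))
36 25 camdown (np.float64(0.05), array([ 1.22,  0.78, -1.36,  2.17,  1.29,  0.43,  1.05]))
45 -25 camup (np.float64(0.1), array([ 0.06,  0.35, -0.35,  2.34,  1.91,  0.61,  2.28]))
45 -25 camdown (np.float64(0.11), array([ 0.24,  0.38, -0.56,  2.33,  1.88,  0.68, -0.8 ]))
45 0 camup (np.float64(0.05), array([ 0.16,  0.32, -0.19,  2.39,  2.98,  0.35,  1.75]))
45 0 camdown (np.float64(0.09), array([ 0.97,  0.58, -1.15,  2.35,  2.2 ,  0.56, -0.39]))
45 25 camup (np.float64(0.11), array([-0.18,  0.4 ,  0.48,  2.33,  4.35,  0.67,  0.85]))
45 25 camdown (np.float64(0.12), array([-0.08,  0.38,  0.35,  2.32,  4.35,  0.61, -2.27]))
```

```bash
cat > t.py <<'E'
from ik import *
import sys
np.set_printoptions(precision=2,suppress=True,linewidth=150)
o=get_obs();q=np.array(o['q'])
H=[*cab(-.195,-.095),.18]
fl=Ro.from_euler('z',180,degrees=True)
R=tool(33,-25)*fl; z=R.apply([0,0,1])
for back in(.0,.08):
    t=np.array(H)+(.0187-back)*z; b=ik(t,R,6,seed=np.array([.4,.38,-.7,2.2,1.4,.55,-.2])); print(back,b)
g=b[1]
P0,R0,_,_=fk(q); print(P0-o['eef_pos'])
mx=3
N=24
for k in range(1,N+1):
    P,Rk,el,wr=fk(q+(g-q)*k/N)
    if k%4==0: print(k,P,'z',Rk.apply([0,0,1]),'d',np.r_[(P-P0)*100,(Rk*R0.inv()).as_rotvec(degrees=True)].round(1))
E
python3 t.py
```

```text
0.0 (np.float64(0.24289864730816335), array([ 0.36,  0.31, -0.6 ,  2.2 ,  1.25,  0.52, -0.13]))
0.08 (np.float64(0.2087195536912856), array([ 0.03,  0.09, -0.28,  2.23,  0.85,  0.51,  0.2 ]))
[ 0.  0. -0.]
4 [ 0.51 -0.06  0.21] z [ 0.56  0.14 -0.82] d [-0.2  4.  -0.7 -7.2  2.4 15.5]
8 [ 0.5  -0.03  0.2 ] z [ 0.48  0.15 -0.86] d [ -1.    6.6  -1.7 -15.6   5.4  30.1]
12 [ 0.49 -0.03  0.19] z [ 0.42  0.1  -0.9 ] d [ -1.6   7.5  -2.4 -25.6   8.6  43.4]
16 [ 0.5  -0.03  0.19] z [ 0.39  0.   -0.92] d [ -1.2   7.1  -2.4 -37.4  11.4  55.1]
20 [ 0.52 -0.04  0.2 ] z [ 0.41 -0.12 -0.9 ] d [  0.7   6.1  -1.2 -51.1  13.2  65. ]
24 [ 0.55 -0.04  0.23] z [ 0.49 -0.23 -0.84] d [  4.2   5.5   1.6 -66.5  13.5  72.7]
```

```bash
python3 -m handwheel '[-0.2,4,-0.7,-7.2,2.4,15.5,0.5, -0.2,4,-0.7,-7.2,2.4,15.5,0.5, -0.2,4,-0.7,-7.2,2.4,15.5,0.5, -1,6.6,-1.7,-15.6,5.4,30.1,0.5, -1,6.6,-1.7,-15.6,5.4,30.1,0.5, -1.6,7.5,-2.4,-25.6,8.6,43.4,0.5, -1.6,7.5,-2.4,-25.6,8.6,43.4,0.5, -1.6,7.5,-2.4,-25.6,8.6,43.4,0.5]'; python3 -c "
from h import *
st()"; python3 t.py
```

```text
t: 3.32
eef_pos: [0.4932, -0.0258, 0.1919]
tool_rot: [0.15, 0.536, 0.816, 0.157]
contact_force: [0.9, 0.2, -0.1]
gripper_width: 0.499
t 3.32 tcp [ 0.4932 -0.0258  0.1919] grasp [ 0.4855 -0.0276  0.2088] z [ 0.413  0.095 -0.906] y [0.827 0.376 0.417] F [ 0.9  0.2 -0.1] w 0.499 q [ 0.42  0.08 -0.44  2.3  -0.16  0.35  0.52]
0.0 (np.float64(0.24289864730816335), array([ 0.36,  0.31, -0.6 ,  2.2 ,  1.25,  0.52, -0.13]))
0.08 (np.float64(0.2087195536912856), array([ 0.03,  0.09, -0.28,  2.23,  0.85,  0.51,  0.2 ]))
[0. 0. 0.]
4 [ 0.49 -0.03  0.19] z [ 0.39  0.05 -0.92] d [ 0.  -0.1 -0.1 -5.5  0.7  6.2]
8 [ 0.5  -0.03  0.19] z [ 0.39 -0.   -0.92] d [  0.4  -0.4   0.  -11.4   1.1  12.2]
12 [ 0.5  -0.04  0.2 ] z [ 0.39 -0.06 -0.92] d [  1.2  -0.9   0.4 -17.5   1.   17.9]
16 [ 0.52 -0.04  0.2 ] z [ 0.41 -0.12 -0.9 ] d [  2.3  -1.4   1.2 -23.9   0.5  23.2]
20 [ 0.53 -0.04  0.22] z [ 0.45 -0.18 -0.88] d [  3.9  -1.8   2.4 -30.5  -0.7  28.3]
24 [ 0.55 -0.04  0.23] z [ 0.49 -0.23 -0.84] d [  5.9  -1.9   4.  -37.3  -2.4  33. ]
```

It follows the joint path well. I'll continue to the pre-grasp.

```bash
python3 -m handwheel '[0.4,-0.4,0,-11.4,1.1,12.2,0.5, 0.4,-0.4,0,-11.4,1.1,12.2,0.5, 2.3,-1.4,1.2,-23.9,0.5,23.2,0.5, 2.3,-1.4,1.2,-23.9,0.5,23.2,0.5, 3.9,-1.8,2.4,-30.5,-0.7,28.3,0.5, 5.9,-1.9,4,-37.3,-2.4,33,0.5, 5.9,-1.9,4,-37.3,-2.4,33,0.5, 5.9,-1.9,4,-37.3,-2.4,33,0.5]'; cat >> h.py <<'E'
def dcd(grasp,th,psi,back=0,off=.0187):
    o=get_obs(); R=tool(th,psi)*Ro.from_euler('z',180,degrees=True); z=R.apply([0,0,1])
    return np.round(np.r_[(np.array(grasp)+z*(off-back)-o['eef_pos'])*100,(R*Ro.from_quat(np.roll(o['tool_rot'],-1)).inv()).as_rotvec(degrees=True)],2).tolist()
E
python3 - <<'E'
from h import *
st();print(dcd([*cab(-.195,-.095),.18],33,-25,.08));print(dcd([*cab(-.195,-.095),.18],33,-25))
im=read_camera("wrist");cv2.imwrite("pics/w2.png",cv2.cvtColor(im,4))
E
```

```text
t: 3.98
eef_pos: [0.5526, -0.044, 0.2328]
tool_rot: [0.28, 0.205, 0.936, -0.064]
contact_force: [-1.7, -0.5, -0.3]
gripper_width: 0.497
t 3.98 tcp [ 0.5526 -0.044   0.2328] grasp [ 0.5433 -0.0396  0.2484] z [ 0.497 -0.234 -0.835] y [ 0.419  0.908 -0.005] F [-1.7 -0.5 -0.3] w 0.497 q [ 0.12  0.1  -0.38  2.22  0.87  0.52  0.19]
[-0.16, -0.08, -0.14, 0.4, 0.19, -0.24]
[3.79, -1.92, -6.85, 0.4, 0.19, -0.24]
```

View pics/w2.png

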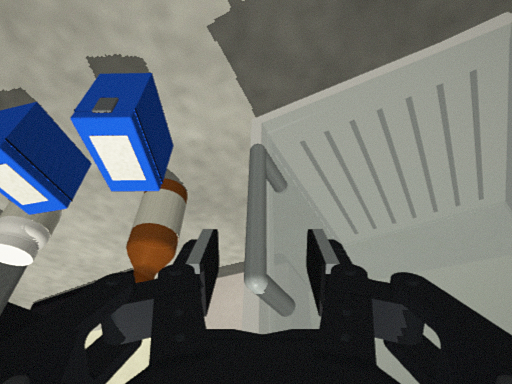

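The wrist picture (upside down, camera below) shows the bar, (258,150)-(256,285), centred between the pads at columns 205 and 320. Advance and grip.

```bash
python3 -m handwheel '[1.9,-1,-3.4,0,0,0,0.5, 3.8,-1.9,-6.9,0.4,0,0,0.5, 3.8,-1.9,-6.9,0.4,0,0,0.5, 3.8,-1.9,-6.9,0.4,0,0,0, 3.8,-1.9,-6.9,0.4,0,0,0, 3.8,-1.9,-6.9,0.4,0,0,0, 3.8,-1.9,-6.9,0.4,0,0,0, 3.8,-1.9,-6.9,0.4,0,0,0]' 30; python3 - <<'E'
from h import *
st()
# opening arc: shifts of the handle point from closed
h=cab(-.147,.125);g=cab(-.195,-.095)-h
for a in range(0,100,10):
    c,s=np.cos(np.radians(-a)),np.sin(np.radians(-a)); v=np.array([c*g[0]-s*g[1],s*g[0]+c*g[1]]);print(a,((v-g)*100).round(1),(h+v).round(3))
E
```

```text
t: 4.7
eef_pos: [0.5885, -0.065, 0.164]
tool_rot: [0.277, 0.21, 0.936, -0.06]
contact_force: [-2.4, -4.9, -1.2]
gripper_width: 0.131
t 4.7 tcp [ 0.5885 -0.065   0.164 ] grasp [ 0.5793 -0.0607  0.1797] z [ 0.494 -0.229 -0.839] y [0.426 0.905 0.003] F [-2.4 -4.9 -1.2] w 0.131 q [ 0.09  0.27 -0.3   2.22  1.18  0.43 -0.09]
0 [0. 0.] [ 0.581 -0.059]
10 [-3.8  0.9] [ 0.543 -0.05 ]
20 [-7.4  2.4] [ 0.507 -0.035]
30 [-10.7   4.5] [ 0.474 -0.014]
40 [-13.6   7.2] [0.445 0.013]
50 [-16.   10.3] [0.421 0.044]
60 [-17.8  13.8] [0.403 0.079]
70 [-18.9  17.6] [0.392 0.117]
80 [-19.4  21.5] [0.387 0.156]
90 [-19.2  25.4] [0.389 0.195]
```

```bash
cat > t2.py <<'E'
from ik import *
s=np.array(get_obs()['q'])
for a,X in((30,(.474,-.014)),(50,(.421,.044)),(70,(.392,.117)),(90,(.389,.195))):
  for psi in(-25,-45,-65,-85):
   for th in(20,33):
    R=tool(th,psi)*Ro.from_euler('z',180,degrees=True); t=np.array([*X,.18])+.0187*R.apply([0,0,1])
    b=ik(t,R,3,seed=s,m=.02); print(a,psi,th,None if b is None else (round(b[0],2),b[1]))
E
python3 t2.py
```

```text
30 -25 20 (np.float64(0.15), array([ 0.09,  0.14, -0.36,  2.29,  0.56,  0.52,  0.42]))
30 -25 33 (np.float64(0.02), array([-0.01,  0.11, -0.37,  2.42,  1.2 ,  0.48, -0.29]))
30 -45 20 (np.float64(0.2), array([-0.  ,  0.18, -0.33,  2.24,  0.62,  0.67, -0.01]))
30 -45 33 (np.float64(0.11), array([-0.14,  0.18, -0.34,  2.33,  1.03,  0.73, -0.51]))
30 -65 20 (np.float64(0.27), array([-0.08,  0.22, -0.28,  2.17,  0.58,  0.81, -0.33]))
30 -65 33 (np.float64(0.22), array([-0.25,  0.26, -0.26,  2.22,  0.85,  0.92, -0.69]))
30 -85 20 (np.float64(0.34), array([-0.14,  0.27, -0.22,  2.1 ,  0.5 ,  0.93, -0.6 ]))
30 -85 33 (np.float64(0.34), array([-0.32,  0.34, -0.15,  2.1 ,  0.68,  1.06, -0.83]))
50 -25 20 (np.float64(0.07), array([-0.18,  0.06, -0.28,  2.37,  0.56,  0.56,  0.22]))
50 -25 33 (np.float64(0.02), array([ 0.71,  0.28, -1.39,  2.42,  1.22,  0.83, -0.46]))
50 -45 20 (np.float64(0.12), array([-0.22,  0.11, -0.3 ,  2.32,  0.58,  0.71, -0.17]))
50 -45 33 (np.float64(0.05), array([-0.37,  0.14, -0.33,  2.39,  0.93,  0.81, -0.63]))
50 -65 20 (np.float64(0.19), array([-0.25,  0.17, -0.28, 
[... 979 characters left out ...]
.04]))
90 -25 20 (np.float64(0.15), array([-0.49,  0.14, -0.39,  2.29,  0.61,  0.73, -0.19]))
90 -25 33 (np.float64(0.08), array([-0.64,  0.17, -0.4 ,  2.36,  0.94,  0.83, -0.64]))
90 -45 20 (np.float64(0.22), array([-0.54,  0.19, -0.35,  2.22,  0.56,  0.86, -0.49]))
90 -45 33 (np.float64(0.2), array([-0.72,  0.25, -0.32,  2.24,  0.78,  1.  , -0.81]))
90 -65 20 (np.float64(0.3), array([-0.58,  0.25, -0.3 ,  2.14,  0.47,  0.97, -0.75]))
90 -65 33 (np.float64(0.31), array([-0.78,  0.32, -0.22,  2.13,  0.62,  1.12, -0.95]))
90 -85 20 (np.float64(0.37), array([-0.59,  0.29, -0.24,  2.07,  0.37,  1.06, -0.97]))
90 -85 33 (np.float64(0.42), array([-0.78,  0.38, -0.13,  2.02,  0.45,  1.22, -1.09]))
```

```bash
cat > arc.py <<'E'
from h import *
st();o=get_obs();h=cab(-.147,.125);g=o['eef_pos'][:2]-h
for a in range(6,55,6):
    v=Ro.from_euler('z',-a,degrees=True).apply([*g,0])[:2];print(a,((v-g)*100).round(2))
E
python3 arc.py
```

```text
t 4.7 tcp [ 0.5885 -0.065   0.164 ] grasp [ 0.5793 -0.0607  0.1797] z [ 0.494 -0.229 -0.839] y [0.426 0.905 0.003] F [-2.4 -4.9 -1.2] w 0.131 q [ 0.09  0.27 -0.3   2.22  1.18  0.43 -0.09]
6 [-2.38  0.37]
12 [-4.71  0.99]
18 [-6.97  1.85]
24 [-9.12  2.94]
30 [-11.14   4.25]
36 [-13.02   5.76]
42 [-14.73   7.46]
48 [-16.25   9.33]
54 [-17.57  11.35]
```

```bash
python3 -m handwheel '[-1.2,0.2,0,0,0,-3,0, -2.4,0.4,0,0,0,-6,0, -4.7,1,0,0,0,-12,0, -7,1.9,0,0,0,-18,0, -9.1,2.9,0,0,0,-24,0, -11.1,4.3,0,0,0,-30,0]'; python3 arc.py
```

```text
t: 5.2
eef_pos: [0.4755, -0.0208, 0.164]
tool_rot: [0.252, 0.447, 0.849, -0.13]
contact_force: [3.6, 1.2, -16.1]
gripper_width: 0.126
t 5.2 tcp [ 0.4755 -0.0208  0.164 ] grasp [ 0.4697 -0.0125  0.1797] z [ 0.311 -0.445 -0.84 ] y [0.824 0.567 0.005] F [  3.6   1.2 -16.1] w 0.126 q [-0.13  0.22 -0.38  2.28  0.95  0.85 -0.63]
6 [-1.86  1.53]
12 [-3.55  3.24]
18 [-5.05  5.13]
24 [-6.34  7.15]
30 [-7.42  9.31]
36 [-8.26 11.56]
42 [-8.87 13.89]
48 [-9.23 16.27]
54 [-9.33 18.67]
```

```bash
python3 -m handwheel '[-1.9,1.5,0,0,0,-6,0, -3.6,3.2,0,0,0,-12,0, -5.1,5.1,0,0,0,-18,0, -6.3,7.2,0,0,0,-24,0, -7.4,9.3,0,0,0,-30,0, -8.3,11.6,0,0,0,-36,0]'; python3 arc.py
```

```text
t: 5.7
eef_pos: [0.3922, 0.0979, 0.1639]
tool_rot: [0.198, 0.689, 0.668, -0.199]
contact_force: [11.5, -0.3, -16.7]
gripper_width: 0.13
t 5.7 tcp [0.3922 0.0979 0.1639] grasp [0.3923 0.108  0.1797] z [-0.01  -0.539 -0.842] y [ 1.    -0.028  0.007] F [ 11.5  -0.3 -16.7] w 0.13 q [-0.36  0.36 -0.45  2.09  0.56  1.24 -1.17]
6 [-0.57  2.34]
12 [-0.9   4.72]
18 [-0.97  7.12]
24 [-0.79  9.52]
30 [-0.37 11.88]
36 [ 0.31 14.19]
42 [ 1.21 16.42]
48 [ 2.35 18.54]
54 [ 3.7  20.52]
```

```bash
python3 -m handwheel '[-0.6,2.3,0,0,0,-6,0, -0.9,4.7,0,0,0,-12,0, -1,7.1,0,0,0,-18,0, -0.8,9.5,0,0,0,-24,0, -0.4,11.9,0,0,0,-30,0, 0.1,13.6,0,0,0,-34,0, 0.1,13.6,0,0,0,-34,0, 0.1,13.6,0,0,0,-34,0.4]'; python3 -c "
from h import *
st()"
```

```text
t: 6.37
eef_pos: [0.3934, 0.2349, 0.1644]
tool_rot: [0.131, 0.854, 0.439, -0.247]
contact_force: [-0.0, -0.7, 0.5]
gripper_width: 0.257
t 6.37 tcp [0.3934 0.2349 0.1644] grasp [0.3991 0.2432 0.1802] z [-0.308 -0.44  -0.844] y [ 0.814 -0.58   0.006] F [-0.  -0.7  0.5] w 0.257 q [-0.47  0.55 -0.39  1.77  0.26  1.44 -1.59]
```

```bash
python3 -m handwheel '[1.6,2.2,4.2,0,0,0,0.6, 3.1,4.4,8.4,0,0,0,0.7, 3.1,4.4,8.4,0,0,0,0.7, 1,4,15,0,0,0,1, -1,2,20,0,0,0,1, -1,2,20,0,0,0,1, -1,2,20,0,0,0,1]'; cat > t.py <<'E'
from ik import *
np.set_printoptions(precision=2,suppress=True,linewidth=150)
st();q=np.array(get_obs()['q'])
fl=Ro.from_euler('z',180,degrees=True);R=tool(42,-24.4)*fl;z=R.apply([0,0,1]);G=np.array([.5697,-.2115,.055])-.015*np.array([np.cos(np.radians(24.4)),-np.sin(np.radians(24.4)),0])
s=np.array([.6,.6,-.6,2.3,2.3,.7,-.8])
b=ik(G+.0187*z,R,5,seed=s);print(b);s=b[1]
b=ik(G+.0187*z-.13*z,R,5,seed=s);print(b);g=b[1]
P0,R0,_,_=fk(q);N=16
for k in range(1,N+1):
    P,Rk,el,wr=fk(q+(g-q)*k/N)
    print(k,P,'z',Rk.apply([0,0,1]),'d',np.r_[(P-P0)*100,(Rk*R0.inv()).as_rotvec(degrees=True)].round(1),'el',el,'wr',wr)
E
python3 t.py
```

```text
t: 6.95
eef_pos: [0.382, 0.2551, 0.3723]
tool_rot: [0.13, 0.855, 0.441, -0.242]
contact_force: [0.3, 1.0, 1.4]
gripper_width: 0.998
t 6.95 tcp [0.38 0.26 0.37] grasp [0.39 0.26 0.39] z [-0.3  -0.44 -0.85] y [ 0.82 -0.58  0.01] F [0.3 1.  1.4] w 0.998 q [-0.48  0.35 -0.41  1.55  0.18  1.82 -1.54]
(np.float64(0.0952610708235051), array([ 0.71,  0.64, -0.65,  2.34,  2.39,  0.69, -0.87]))
NoneTraceback (most recent call last):
  File "t.py", line 7, in <module>
    b=ik(G+.0187*z-.13*z,R,5,seed=s);print(b);g=b[1]
                                                ~^^^
TypeError: 'NoneType' object is not subscriptable
```

```bash
sed -i "s/b=ik(G+.0187\*z-.13\*z/b=ik(G+.0187*z+[0,0,.12]/" t.py; python3 t.py
```

```text
t 6.95 tcp [0.38 0.26 0.37] grasp [0.39 0.26 0.39] z [-0.3  -0.44 -0.85] y [ 0.82 -0.58  0.01] F [0.3 1.  1.4] w 0.998 q [-0.48  0.35 -0.41  1.55  0.18  1.82 -1.54]
(np.float64(0.0952610708235051), array([ 0.71,  0.64, -0.65,  2.34,  2.39,  0.69, -0.87]))
(np.float64(0.13748241955800555), array([ 0.82,  0.35, -0.75,  2.3 ,  1.97,  0.43, -0.52]))
1 [0.43 0.21 0.35] z [-0.22 -0.45 -0.86] d [ 4.4 -4.2 -2.4 -0.5 -4.2  2.4] el [0.21 0.02 0.79] wr [0.5  0.36 0.63]
2 [0.47 0.17 0.33] z [-0.13 -0.48 -0.87] d [ 8.4 -8.7 -4.4 -1.5 -8.   5.6] el [0.21 0.01 0.79] wr [0.51 0.32 0.61]
3 [0.5  0.12 0.31] z [-0.05 -0.51 -0.86] d [ 12.1 -13.4  -6.1  -2.7 -11.2   9.5] el [ 0.21 -0.01  0.79] wr [0.52 0.29 0.59]
4 [0.54 0.07 0.3 ] z [ 0.03 -0.53 -0.85] d [ 15.4 -18.   -7.4  -4.2 -13.9  14.1] el [ 0.21 -0.03  0.79] wr [0.53 0.25 0.58]
5 [0.57 0.03 0.29] z [ 0.11 -0.56 -0.82] d [ 18.3 -22.6  -8.4  -5.9 -15.9  19.4] el [ 0.21 -0.04  0.79] wr [0.53 0.21 0.56]
6 [ 0.59 -0.01  0.28] z [ 0.18 -0.57 -0.8 ] d [ 20.7 -26.9  -9.3  -7.6 -17.3  25.1] el [ 0.2  -0.06  0.79] wr [0.53 0.17 0.54]
7 [ 0.61 -0.05  0.27] z
[... 568 characters left out ...]
 ] el [ 0.16 -0.13  0.79] wr [0.48 0.   0.46]
12 [ 0.64 -0.19  0.23] z [ 0.53 -0.5  -0.68] d [ 25.5 -44.6 -14.4 -14.6 -12.9  67.8] el [ 0.15 -0.15  0.79] wr [ 0.46 -0.03  0.45]
13 [ 0.63 -0.2   0.21] z [ 0.57 -0.45 -0.69] d [ 24.6 -45.9 -15.8 -14.5 -10.6  75.7] el [ 0.14 -0.16  0.79] wr [ 0.44 -0.05  0.44]
14 [ 0.61 -0.21  0.2 ] z [ 0.59 -0.4  -0.7 ] d [ 23.1 -46.6 -17.4 -14.   -8.   83.8] el [ 0.13 -0.17  0.79] wr [ 0.42 -0.08  0.43]
15 [ 0.59 -0.21  0.18] z [ 0.61 -0.34 -0.72] d [ 21.1 -46.9 -19.1 -12.9  -5.3  92. ] el [ 0.12 -0.18  0.79] wr [ 0.39 -0.1   0.42]
16 [ 0.57 -0.21  0.16] z [ 0.61 -0.28 -0.74] d [ 18.6 -46.8 -21.  -11.4  -2.5 100.2] el [ 0.1  -0.19  0.79] wr [ 0.37 -0.12  0.4 ]
```

```bash
python3 -m handwheel '[2,-4,4,0,0,0,1, 3,-8,4,-0.5,-4.2,2.4,1, 4,-12,4,-1.5,-8,5.6,1, 5,-16,4,-2.7,-11.2,9.5,1, 6,-20,3,-4.2,-13.9,14.1,1, 7,-24,2,-5.9,-15.9,19.4,1, 8,-28,1,-7.6,-17.3,25.1,1, 9,-32,0,-9.3,-18,31.4,1]'; python3 - <<'E'
from h import *
st()
y=np.radians(24.4);G=np.array([.5697,-.2115,.055])-.015*np.array([np.cos(y),-np.sin(y),0])
print(dcd(G+[0,0,.12],42,-24.4));print(G)
E
```

```text
t: 7.62
eef_pos: [0.4667, -0.0488, 0.3776]
tool_rot: [0.327, 0.715, 0.61, -0.096]
contact_force: [1.2, -0.7, -0.4]
gripper_width: 0.998
t 7.62 tcp [ 0.4667 -0.0488  0.3776] grasp [ 0.4618 -0.0378  0.3919] z [ 0.261 -0.585 -0.768] y [ 0.936 -0.041  0.35 ] F [ 1.2 -0.7 -0.4] w 0.998 q [-0.21 -0.03 -0.29  2.04  0.72  1.28 -0.92]
[10.07, -16.17, -21.65, -17.64, 14.58, 66.02]
[ 0.55603975 -0.20530343  0.055     ]
```

```bash
python3 -m handwheel '[2,-4,-2,-1.8,1.5,6.6,1, 4,-8,-4,-3.5,3,13.2,1, 5,-11,-6,-5.3,4.4,19.8,1, 6,-13,-9,-7,5.8,26.4,1, 7,-14,-12,-8.8,7.3,33,1, 8,-15,-14,-10.6,8.7,39.6,1, 9,-16,-16,-12.3,10.2,46.2,1, 10,-16,-17,-14,11.7,52.8,1]'; python3 - <<'E'
from h import *
st()
y=np.radians(24.4);G=np.array([.5697,-.2115,.055])-.015*np.array([np.cos(y),-np.sin(y),0])
print(dcd(G+[0,0,.10],42,-24.4))
E
```

```text
t: 8.28
eef_pos: [0.5637, -0.2099, 0.2051]
tool_rot: [0.353, 0.311, 0.878, -0.083]
contact_force: [1.1, -0.5, 0.6]
gripper_width: 0.997
t 8.28 tcp [ 0.5637 -0.2099  0.2051] grasp [ 0.553  -0.2031  0.2189] z [ 0.569 -0.365 -0.737] y [0.605 0.793 0.074] F [ 1.1 -0.5  0.6] w 0.997 q [ 0.08  0.18 -0.    2.31  1.64  0.33 -0.56]
[0.38, -0.06, -6.4, -3.45, 2.5, 12.94]
```

```bash
python3 -m handwheel '[0.2,0,-3,-1.7,1.2,6.5,1, 0.4,-0.1,-5,-3.4,2.5,12.9,1, 0.4,-0.1,-5,-3.4,2.5,12.9,1, 0.4,-0.1,-5,-3.4,2.5,12.9,1]'; python3 - <<'E'
from h import *
st()
y=np.radians(24.4);G=np.array([.5697,-.2115,.055])-.015*np.array([np.cos(y),-np.sin(y),0])
print(dcd(G,42,-24.4))
im=read_camera("wrist");cv2.imwrite("pics/w3.png",cv2.cvtColor(im,4))
s=read_camera("top")
cv2.imwrite("pics/top1.png",cv2.cvtColor(s,4))
E
```

```text
t: 8.62
eef_pos: [0.5662, -0.21, 0.1543]
tool_rot: [0.349, 0.194, 0.913, -0.075]
contact_force: [0.2, -0.5, -0.7]
gripper_width: 1.001
t 8.62 tcp [ 0.5662 -0.21    0.1543] grasp [ 0.5548 -0.2049  0.1682] z [ 0.609 -0.273 -0.745] y [ 0.408  0.913 -0.001] F [ 0.2 -0.5 -0.7] w 1.001 q [ 0.28  0.28 -0.14  2.34  2.3   0.29 -0.93]
[0.13, -0.04, -11.32, 0.02, -0.15, -0.33]
```

View pics/w3.png

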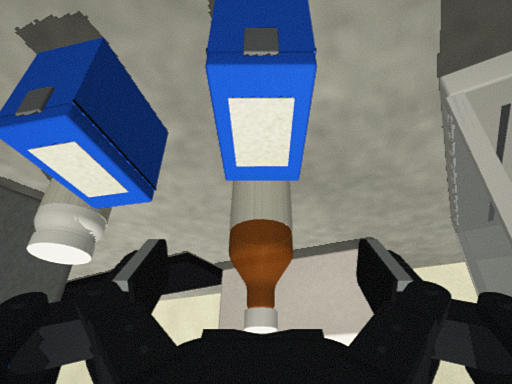

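View pics/top1.png

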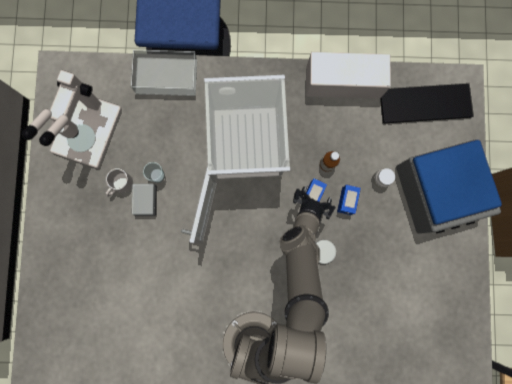

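The wrist view has box P centred at column 262 and squared to the jaws. The top view has the door from (210,170) to (192,240), past square. Descend, grip and lift.

```bash
python3 -m handwheel '[0.1,0,-4,0,0,0,1, 0.1,0,-8,0,0,0,1, 0.1,0,-10.8,0,0,0,1, 0.1,0,-10.8,0,0,0,1, 0.1,0,-10.8,0,0,0,0.3, 0.1,0,-10.8,0,0,0,0.3, 0.1,0,-10.8,0,0,0,0.3, 0.1,0,-10.8,0,0,0,0.3]' 60; python3 -c "
from h import *
st()"; python3 -m handwheel '[0,0,0,0,0,0,0.3, 0,0,1,0,0,0,0.3, 0,0,3,0,0,0,0.3, 0,0,5,0,0,0,0.3, 0,0,5,0,0,0,0.3, 0,0,5,0,0,0,0.3, 0,0,5,0,0,0,0.3, 0,0,5,0,0,0,0.3]'; python3 -m handwheel '[0,0,0,0,0,0,0.3, 0,0,0,0,0,0,0.3]';python3 -c "
from h import *
st()"
```

```text
t: 9.38
eef_pos: [0.568, -0.2117, 0.0496]
tool_rot: [0.351, 0.197, 0.912, -0.076]
contact_force: [-4.0, 1.7, 6.4]
gripper_width: 0.651
t 9.38 tcp [ 0.568  -0.2117  0.0496] grasp [ 0.5566 -0.2065  0.0635] z [ 0.611 -0.278 -0.741] y [ 0.413  0.911 -0.001] F [-4.   1.7  6.4] w 0.651 q [ 0.42  0.55 -0.31  2.36  2.57  0.57 -1.16]
t: 10.05
eef_pos: [0.5675, -0.2115, 0.0989]
tool_rot: [0.351, 0.197, 0.912, -0.076]
contact_force: [-0.2, 0.6, -1.2]
gripper_width: 0.646
t: 10.22
eef_pos: [0.5668, -0.2113, 0.0978]
tool_rot: [0.35, 0.197, 0.913, -0.076]
contact_force: [0.4, -0.4, -1.2]
gripper_width: 0.647
t 10.22 tcp [ 0.5668 -0.2113  0.0978] grasp [ 0.5554 -0.2062  0.1117] z [ 0.609 -0.277 -0.744] y [ 0.413  0.911 -0.001] F [ 0.4 -0.4 -1.2] w 0.647 q [ 0.38  0.42 -0.26  2.36  2.47  0.44 -1.09]
```

P weighs about 1.2 N, so it is the empty one. Set it down where it was and go to Q.

```bash
python3 -m handwheel '[0.1,0,-2,0,0,0,0.3, 0.1,0,-4,0,0,0,0.3, 0.1,0,-4.7,0,0,0,0.3, 0.1,0,-4.7,0,0,0,0.3, 0.1,0,-4.8,0,0,0,1, 0.1,0,-4.8,0,0,0,1, 0.1,0,-4.8,0,0,0,1, 0.1,0,-4.8,0,0,0,1]'; python3 - <<'E'
from h import *
st()
y=np.radians(12);G=np.array([.5515,-.3453,.06])-.015*np.array([np.cos(y),-np.sin(y),0])
print(dcd(G+[0,0,.10],42,-12))
from ik import *
R=tool(42,-12)*Ro.from_euler('z',180,degrees=True)
for dz in(0,.1):
  for th in (36,42):
    R=tool(th,-12)*Ro.from_euler('z',180,degrees=True);print(th,dz,ik(G+.0187*R.apply([0,0,1])+[0,0,dz],R,3,seed=np.array(get_obs()['q'])))
E
```

```text
t: 10.88
eef_pos: [0.5681, -0.2115, 0.0501]
tool_rot: [0.35, 0.197, 0.913, -0.076]
contact_force: [-0.6, 0.7, -0.0]
gripper_width: 1.0
t 10.88 tcp [ 0.5681 -0.2115  0.0501] grasp [ 0.5567 -0.2063  0.064 ] z [ 0.609 -0.277 -0.743] y [ 0.413  0.911 -0.001] F [-0.6  0.7 -0. ] w 1.0 q [ 0.42  0.55 -0.3   2.36  2.56  0.56 -1.16]
[-1.9, -13.33, 9.6, 0.07, -0.03, 12.37]
36 0 (np.float64(0.27655926817570364), array([ 1.44,  0.91, -1.13,  2.14,  1.89,  0.5 ,  0.36]))
42 0 (np.float64(0.2495921663633478), array([ 1.44,  0.9 , -1.08,  2.19,  2.28,  0.46,  0.01]))
36 0.1 (np.float64(0.03867613668637726), array([ 1.58,  0.83, -1.37,  2.1 ,  1.49,  0.58,  0.71]))
42 0.1 (np.float64(0.19523758953034331), array([ 0.14,  0.42,  0.55,  2.24,  4.31,  0.49, -2.5 ]))
```

```bash
python3 -m handwheel '[0,0,4,0,0,0,1, 0,0,8,0,0,0,1, 0,0,8.5,0,0,0,1, -0.6,-4,8.5,0,0,4,1, -1.2,-8,8.5,0,0,8,1, -1.9,-12,8.5,0,0,12.4,1, -1.9,-13.3,8.5,0,0,12.4,1, -1.9,-13.3,8.5,0,0,12.4,1]'; python3 - <<'E'
from h import *
st()
y=np.radians(12);G=np.array([.5515,-.3453,.06])-.015*np.array([np.cos(y),-np.sin(y),0])
print(dcd(G,42,-12))
o=get_obs();pose=(o['eef_pos'],o['tool_rot'])
im=read_camera("wrist");cv2.imwrite("pics/w4.png",cv2.cvtColor(im,4))
h=cv2.cvtColor(im,cv2.COLOR_RGB2HSV);m=cv2.inRange(h,(8,8,150),(40,90,255))
k,l,s,c=cv2.connectedComponentsWithStats(m)
for j in range(1,k):
    if s[j,4]>1200:
        P=np.array([onz("wrist",p[::-1],.08,pose)[:2] for p in np.argwhere(l==j)[::5]]);q=cv2.minAreaRect((P*1000).astype(np.float32))
        print(s[j],c[j],P.mean(0).round(4),q)
E
```

```text
t: 11.55
eef_pos: [0.5571, -0.309, 0.1345]
tool_rot: [0.359, 0.11, 0.926, -0.041]
contact_force: [0.1, -0.4, 0.5]
gripper_width: 1.0
t 11.55 tcp [ 0.5571 -0.309   0.1345] grasp [ 0.5449 -0.3061  0.1483] z [ 0.656 -0.155 -0.739] y [0.234 0.972 0.003] F [ 0.1 -0.4  0.5] w 1.0 q [ 0.91  0.42 -0.48  2.24  3.23  0.19 -1.36]
[-0.81, -3.57, -8.84, -0.1, 0.38, 1.5]Traceback (most recent call last):
  File "<stdin>", line 11, in <module>
  File "h.py", line 11, in onz
    c,d=ray(n,uv,pose); return c+d*(z-c[2])/d[2]
        ~~~^^^^^^^^^^^
  File "h.py", line 5, in ray
    i=camera_info(n); d=np.array([(uv[0]-i['cx'])/i['fx'],(uv[1]-i['cy'])/i['fy'],1])
ValueError: time passes only in moves, steps and waits
```

View pics/w4.png

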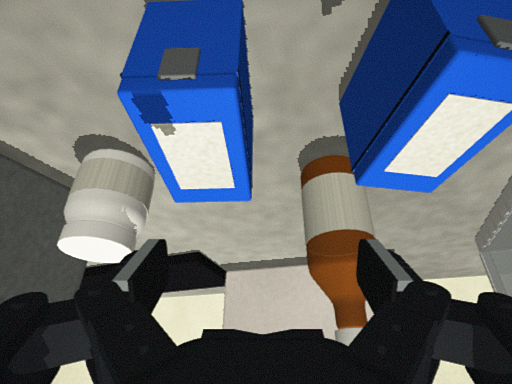

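Wrist view: P is upright at right, and Q's label is at (150,124)-(236,190), left of centre because the arm is still 3.6 cm short.

```bash
sed -i 's/^def ray/import functools\n_ci=camera_info\n@functools.lru_cache\ndef camera_info(n): return _ci(n)\ndef ray/' h.py; python3 - <<'E'
from h import *
o=get_obs();pose=(o['eef_pos'],o['tool_rot'])
im=cv2.imread("pics/w4.png");h=cv2.cvtColor(im,cv2.COLOR_BGR2HSV);m=cv2.inRange(h,(8,8,150),(40,90,255));m[:100]=0;m[205:]=0
k,l,s,c=cv2.connectedComponentsWithStats(m)
for j in range(1,k):
    if s[j,4]>1500:
        P=np.array([onz("wrist",p[::-1],.08,pose)[:2] for p in np.argwhere(l==j)[::5]]);q=cv2.minAreaRect((P*1000).astype(np.float32))
        print(s[j],c[j],P.mean(0).round(4),q)
E
```

```text
[    0   100   344   105 15981] [160.68518866 147.16006508] [ 0.5379 -0.3637] ((550.5556030273438, -359.03680419921875), (183.2440185546875, 96.50721740722656), 76.40235137939453)
[ 385  100  127   77 4904] [447.15579119 135.24225122] [ 0.5629 -0.2104] ((566.423828125, -211.78086853027344), (35.58734130859375, 59.761474609375), 66.39289855957031)
[ 151  122   83   67 3912] [196.91385481 154.65874233] [ 0.5467 -0.346 ] ((549.9454956054688, -346.9080810546875), (35.783935546875, 60.11656951904297), 78.81542205810547)
[ 427  131   85   74 2481] [482.0395002  176.80814188] [ 0.6103 -0.1784] ((607.55078125, -172.3292999267578), (51.81723403930664, 73.95975494384766), 70.8855972290039)
```

```bash
python3 -m handwheel '[-0.8,-3.6,-1.5,0,0.4,1.5,1, -0.8,-3.6,-1.5,0,0.4,1.5,1, -0.8,-3.6,-1.5,0,0.4,1.5,1]'; python3 - <<'E'
from h import *
st()
y=np.radians(12);G=np.array([.5515,-.3453,.06])-.015*np.array([np.cos(y),-np.sin(y),0])
print(dcd(G,42,-12))
E
```

```text
t: 11.85
eef_pos: [0.5479, -0.3504, 0.1191]
tool_rot: [0.356, 0.1, 0.928, -0.039]
contact_force: [-0.6, -0.6, -0.1]
gripper_width: 0.997
t 11.85 tcp [ 0.5479 -0.3504  0.1191] grasp [ 0.5357 -0.3477  0.133 ] z [ 0.654 -0.143 -0.743] y [ 0.213  0.977 -0.001] F [-0.6 -0.6 -0.1] w 0.997 q [ 1.02  0.47 -0.5   2.2   3.53  0.17 -1.54]
[0.11, 0.56, -7.3, 0.03, -0.01, 0.27]
```

```bash
python3 -m handwheel '[0.1,0.5,-1,0,0,0.5,1, 0.1,0.5,-3,0,0,0.5,1, 0.1,0.5,-5,0,0,0.5,1, 0.1,0.5,-7.3,0,0,0.5,1, 0.1,0.5,-7.3,0,0,0.5,1]'; python3 - <<'E'
from h import *
st()
y=np.radians(12);G=np.array([.5515,-.346,.06])-.015*np.array([np.cos(y),-np.sin(y),0])
print(dcd(G,42,-11.7))
E
```

```text
t: 12.27
eef_pos: [0.5478, -0.3428, 0.0425]
tool_rot: [0.354, 0.095, 0.93, -0.036]
contact_force: [-0.5, -0.3, -0.4]
gripper_width: 0.999
t 12.27 tcp [ 0.5478 -0.3428  0.0425] grasp [ 0.5356 -0.3403  0.0565] z [ 0.652 -0.134 -0.747] y [0.202 0.979 0.001] F [-0.5 -0.3 -0.4] w 0.999 q [ 0.88  0.61 -0.34  2.22  3.46  0.35 -1.45]
[0.13, -0.27, 0.36, -0.14, -0.29, -0.02]
```

Correct by a few mm, then grip and lift.

```bash
python3 -m handwheel '[0.1,-0.3,0.5,0,0,0,1, 0.1,-0.3,0.5,0,0,0,1, 0.1,-0.3,0.5,0,0,0,0.3, 0.1,-0.3,0.5,0,0,0,0.3, 0.1,-0.3,0.5,0,0,0,0.3, 0.1,-0.3,0.5,0,0,0,0.3, 0.1,-0.3,0.5,0,0,0,0.3]' 60; python3 -c "
from h import *
st()";  python3 -m handwheel '[0,0,1,0,0,0,0.3, 0,0,3,0,0,0,0.3, 0,0,5,0,0,0,0.3, 0,0,5,0,0,0,0.3, 0,0,5,0,0,0,0.3, 0,0,5,0,0,0,0.3]'; python3 - <<'E'
from h import *
st()
y=np.radians(4.4)
for X in [(-.25,.0,.12),(-.25,0,.11),(-.09,0,.11),(-.085,0,.09)]: print(X,dcd([*cab(*X[:2]),X[2]],42,4.4))
E
```

```text
t: 12.85
eef_pos: [0.5492, -0.3462, 0.0492]
tool_rot: [0.355, 0.095, 0.929, -0.036]
contact_force: [-4.4, 1.5, 7.8]
gripper_width: 0.649
t 12.85 tcp [ 0.5492 -0.3462  0.0492] grasp [ 0.537  -0.3437  0.0631] z [ 0.653 -0.135 -0.745] y [0.203 0.979 0.   ] F [-4.4  1.5  7.8] w 0.649 q [ 0.89  0.6  -0.35  2.22  3.47  0.33 -1.46]
t: 13.35
eef_pos: [0.5479, -0.3461, 0.0981]
tool_rot: [0.354, 0.096, 0.93, -0.036]
contact_force: [-1.0, 0.2, -5.2]
gripper_width: 0.646
t 13.35 tcp [ 0.5479 -0.3461  0.0981] grasp [ 0.5357 -0.3436  0.112 ] z [ 0.651 -0.135 -0.747] y [0.203 0.979 0.001] F [-1.   0.2 -5.2] w 0.646 q [ 0.97  0.51 -0.44  2.21  3.52  0.22 -1.53]
(-0.25, 0.0, 0.12) [-1.64, 37.86, 0.8, -0.05, -0.31, 16.13]
(-0.25, 0, 0.11) [-1.64, 37.86, -0.2, -0.05, -0.31, 16.13]
(-0.09, 0, 0.11) [14.32, 39.1, -0.2, -0.05, -0.31, 16.13]
(-0.085, 0, 0.09) [14.82, 39.14, -2.2, -0.05, -0.31, 16.13]
```

Q weighs about 5.2 N, so it is the loaded one. Check the carry route for reach and for the bottle.

```bash
python3 - <<'E'
from h import *
from ik import *
print("bottle",onz("top",(334.8,155.1),.17))
q=np.array(get_obs()['q'])
for X,psi in [((.49,-.30,.165),-8),((.49,-.2,.165),-8),((.49,-.1,.165),0),((.49,.0,.165),0),((*cab(-.25,0),.12),4.4),((*cab(-.17,0),.105),4.4),((*cab(-.088,0),.105),4.4),((*cab(-.088,0),.088),4.4)]:
    R=tool(42,psi)*Ro.from_euler('z',180,degrees=True);b=ik(np.array(X)+.0187*R.apply([0,0,1]),R,4,seed=q,m=.02);print(np.round(X,3),psi,b)
    if b: q=b[1]
E
```

```text
bottle [ 0.69595254 -0.26897877  0.17      ]
[ 0.49  -0.3    0.165] -8 (np.float64(0.08574840037242115), array([ 0.26,  0.31,  0.39,  2.35,  4.29,  0.46, -2.37]))
[ 0.49  -0.2    0.165] -8 (np.float64(0.020434354297489632), array([ 1.53,  0.62, -1.39,  2.4 ,  2.  ,  0.46, -0.02]))
[ 0.49  -0.1    0.165] 0 None
[0.49  0.    0.165] 0 None
[0.519 0.032 0.12 ] 4.4 None
[0.599 0.038 0.105] 4.4 (np.float64(0.1273970163506588), array([ 0.56,  0.61, -0.92,  2.31,  2.23,  0.6 , -0.55]))
[0.681 0.044 0.105] 4.4 (np.float64(0.3090083787499145), array([ 0.55,  0.71, -0.93,  2.13,  2.09,  0.59, -0.32]))
[0.681 0.044 0.088] 4.4 (np.float64(0.30457445745161715), array([ 0.52,  0.74, -0.89,  2.14,  2.15,  0.6 , -0.38]))
```

```bash
cat > t3.py <<'E'
from ik import *
q0=np.array(get_obs()['q']);alt=np.array([.6,.5,-.8,2.25,1.9,.55,-.3])
for X in [(.50,-.3,.17),(.49,-.2,.17),(.48,-.1,.17),(.48,0,.15),(*cab(-.25,0),.13),(*cab(-.2,0),.115)]:
  for psi in(-35,-20,-8,4):
    out=[]
    for th in(24,30,36,42):
      R=tool(th,psi)*Ro.from_euler('z',180,degrees=True);t=np.array(X)+.0187*R.apply([0,0,1])
      bb=[b for b in(ik(t,R,1,seed=s,m=.02) for s in(q0,alt)) if b]
      b=max(bb,key=lambda b:b[0]) if bb else None
      out.append(f"{th}:"+("--" if b is None else f"{b[0]:.2f} j1 {b[1][0]} j3 {b[1][2]} j5 {b[1][4]} j7 {b[1][6]}"))
    print(np.round(X,2),psi,' | '.join(out))
E
python3 t3.py
```

```text
[ 0.5  -0.3   0.17] -35 24:0.29 j1 1.01 j3 -0.73 j5 0.82 j7 0.62 | 30:0.23 j1 1.06 j3 -0.79 j5 1.18 j7 0.28 | 36:0.18 j1 1.01 j3 -0.75 j5 1.6 j7 -0.16 | 42:0.11 j1 0.93 j3 -0.67 j5 2.05 j7 -0.61
[ 0.5  -0.3   0.17] -20 24:0.20 j1 1.42 j3 -1.21 j5 1.02 j7 0.8 | 30:0.04 j1 1.54 j3 -1.37 j5 1.34 j7 0.56 | 36:0.02 j1 1.58 j3 -1.39 j5 1.6 j7 0.34 | 42:0.02 j1 1.6 j3 -1.39 j5 1.89 j7 0.09
[ 0.5  -0.3   0.17] -8 24:0.07 j1 1.53 j3 -1.34 j5 1.01 j7 1.07 | 30:0.02 j1 1.6 j3 -1.39 j5 1.2 j7 0.93 | 36:0.02 j1 1.65 j3 -1.39 j5 1.41 j7 0.76 | 42:0.10 j1 0.22 j3 0.43 j5 4.32 j7 -2.42
[ 0.5  -0.3   0.17] 4 24:0.04 j1 1.58 j3 -1.37 j5 0.92 j7 1.39 | 30:0.02 j1 1.64 j3 -1.39 j5 0.99 j7 1.36 | 36:0.02 j1 1.69 j3 -1.39 j5 1.09 j7 1.3 | 42:0.02 j1 1.74 j3 -1.39 j5 1.28 j7 1.17
[ 0.49 -0.2   0.17] -35 24:0.20 j1 0.62 j3 -0.51 j5 0.78 j7 0.44 | 30:0.13 j1 0.59 j3 -0.5 j5 1.14 j7 0.06 | 36:0.07 j1 0.55 j3 -0.49 j5 1.57 j7 -0.39 | 42:0.02 j1 0.79 j3 -0.8 j5 1.87 j7 -0.67
[ 0.49 -0.2   0.17] -20 24:0.20 j1 0.92 j3 -0.75 j5 0.7 j7 0.83 | 30:0.09 j1 0.94 j3 -0.77 j5 1.1 j7 0.44 | 36:0.04 j1 0.83 j3 -0.66 j5 1.
[... 2465 characters left out ...]
27 j1 0.06 j3 -0.56 j5 1.26 j7 -0.51 | 36:0.23 j1 -0.03 j3 -0.51 j5 1.42 j7 -0.71 | 42:0.18 j1 -0.13 j3 -0.45 j5 1.55 j7 -0.89
[0.57 0.04 0.12] -20 24:0.29 j1 0.32 j3 -0.75 j5 1.19 j7 -0.11 | 30:0.22 j1 0.27 j3 -0.73 j5 1.43 j7 -0.37 | 36:0.16 j1 0.19 j3 -0.68 j5 1.65 j7 -0.62 | 42:0.11 j1 0.08 j3 -0.59 j5 1.84 j7 -0.85
[0.57 0.04 0.12] -8 24:0.27 j1 0.5 j3 -0.92 j5 1.27 j7 0.08 | 30:0.20 j1 0.49 j3 -0.92 j5 1.54 j7 -0.2 | 36:0.14 j1 0.41 j3 -0.85 j5 1.82 j7 -0.49 | 42:0.07 j1 0.28 j3 -0.72 j5 2.07 j7 -0.79
[0.57 0.04 0.12] 4 24:0.27 j1 0.69 j3 -1.1 j5 1.32 j7 0.32 | 30:0.20 j1 0.72 j3 -1.14 j5 1.6 j7 0.06 | 36:0.13 j1 0.7 j3 -1.09 j5 1.89 j7 -0.23 | 42:0.07 j1 0.56 j3 -0.92 j5 2.25 j7 -0.62
```

```bash
python3 - <<'E'
from h import *
for X,th,psi in [((.535,-.335,.14),40,-18),((.525,-.32,.165),36,-27),((.51,-.30,.175),32,-35),((.495,-.25,.175),30,-35),((.49,-.2,.175),28,-35),((.48,-.1,.17),27,-35)]: print(X,th,psi,dcd(X,th,psi))
E
```

```text
(0.535, -0.335, 0.14) 40 -18 [-0.15, 0.74, 2.76, 0.4, 1.65, -6.27]
(0.525, -0.32, 0.165) 36 -27 [-1.31, 2.11, 5.18, 1.86, 5.4, -15.26]
(0.51, -0.3, 0.175) 32 -35 [-2.98, 4.04, 6.11, 3.84, 8.97, -23.22]
(0.495, -0.25, 0.175) 30 -35 [-4.52, 9.07, 6.08, 4.64, 10.82, -23.19]
(0.49, -0.2, 0.175) 28 -35 [-5.07, 14.11, 6.04, 5.44, 12.67, -23.16]
(0.48, -0.1, 0.17) 27 -35 [-6.09, 24.12, 5.53, 5.84, 13.59, -23.14]
```

```bash
python3 -m handwheel '[-0.1,0.4,2.8,0.2,0.8,-3,0.3, -0.2,0.7,4,0.4,1.7,-6.3,0.3, -0.8,1.4,5,1.1,3.5,-10.8,0.3, -1.3,2.1,5.6,1.9,5.4,-15.3,0.3, -2.1,3,6,2.8,7.2,-19.3,0.3, -3,4,6.1,3.8,9,-23.2,0.3, -3,4,6.1,3.8,9,-23.2,0.3, -3,4,6.1,3.8,9,-23.2,0.3]'; python3 - <<'E'
from h import *
st()
for X,th,psi in [((.51,-.30,.175),32,-35),((.495,-.25,.175),30,-35),((.49,-.2,.175),28,-35),((.48,-.1,.17),27,-35)]: print(X,th,psi,dcd(X,th,psi))
E
```

```text
t: 14.02
eef_pos: [0.4932, -0.3318, 0.1474]
tool_rot: [0.289, 0.227, 0.928, -0.066]
contact_force: [-5.7, 4.4, -9.3]
gripper_width: 0.651
t 14.02 tcp [ 0.4932 -0.3318  0.1474] grasp [ 0.4837 -0.327   0.1629] z [ 0.506 -0.254 -0.824] y [0.459 0.888 0.008] F [-5.7  4.4 -9.3] w 0.651 q [ 0.05  0.3   0.52  2.31  4.51  0.17 -2.96]
(0.51, -0.3, 0.175) 32 -35 [2.49, 2.61, 1.17, 0.89, 2.36, -7.65]
(0.495, -0.25, 0.175) 30 -35 [0.95, 7.64, 1.14, 1.93, 4.07, -7.64]
(0.49, -0.2, 0.175) 28 -35 [0.4, 12.67, 1.1, 2.96, 5.79, -7.63]
(0.48, -0.1, 0.17) 27 -35 [-0.62, 22.69, 0.59, 3.48, 6.64, -7.62]
```

The wrist wandered to the far branch (j5 = 4.51). I'll plan a joint-space way back to the good branch, with j6 kept away from its limit.

```bash
cat > t4.py <<'E'
from ik import *
np.set_printoptions(precision=3,suppress=True,linewidth=160)
q=np.array(get_obs()['q'])
R=tool(30,-35)*Ro.from_euler('z',180,degrees=True);g=ik(np.array([.52,-.3,.17])+.0187*R.apply([0,0,1]),R,1,seed=np.array([1.06,.4,-.79,2.2,1.18,.5,.28]))[1];print(g)
lam=1e-3
def J(q):
    P,R,_,_=fk(q);out=[]
    for i in range(7):
        d=q.copy();d[i]+=1e-5;p,r,_,_=fk(d);out.append(np.r_[(p-P)/1e-5,(r*R.inv()).as_rotvec()/1e-5])
    return np.array(out).T
def follow(wp,q):
    q=q.copy()
    for P,R in wp:
        for _ in range(6):
            p,r,_,_=fk(q);e=np.r_[P-p,(R*r.inv()).as_rotvec()];j=J(q);q=np.clip(q+j.T@np.linalg.solve(j@j.T+lam*np.eye(6),e)*.5,lo,hi)
    return q
def path(q,g,bump,N=16):
    return [q+(g-q)*k/N+np.array([0,0,0,0,0,bump*np.sin(np.pi*min(1,k/N*1.0)),0]) for k in range(1,N+1)]
for bump in(0,.2,.35):
    qs=path(q,g,bump);wp=[fk(x)[:2] for x in qs];print(bump,'end',follow(wp,q),'minz',min(w[0][2] for w in wp))
P0,R0,_,_=fk(q)
qs=path(q,g,.35)
for k,x in enumerate(qs):
    P,Rk,el,wr=fk(x);print(k+1,P,'z',Rk.apply([0,0,1]),'d',np.r_[(P-P0)*100,(Rk*R0.inv()).as_rotvec(degrees=True)].round(1))
E
python3 t4.py
```

```text
[ 1.05  0.39 -0.82  2.15  1.19  0.44  0.27]
0 end [ 0.196  0.262  0.161  2.254  4.51   0.17  -2.96 ] minz 0.15015218365706923
0.2 end [ 0.324  0.238  0.02   2.221  4.207  0.17  -2.849] minz 0.1535902968026711
0.35 end [ 0.084  0.24   0.298  2.228  3.584  0.17  -2.24 ] minz 0.15516257874952932
1 [ 0.527 -0.31   0.156] z [ 0.591 -0.19  -0.784] d [ 3.4  2.2  0.9  2.4 -5.2  3.2]
2 [ 0.561 -0.297  0.174] z [ 0.678 -0.155 -0.719] d [  6.8   3.5   2.6   3.  -11.2   5.6]
3 [ 0.592 -0.295  0.197] z [ 0.755 -0.154 -0.637] d [  9.9   3.7   5.    2.  -17.5   6.7]
4 [ 0.617 -0.304  0.223] z [ 0.814 -0.187 -0.55 ] d [ 12.4   2.8   7.6  -0.7 -23.2   6.5]
5 [ 0.633 -0.322  0.248] z [ 0.848 -0.248 -0.469] d [ 14.    1.   10.   -4.7 -27.8   4.9]
6 [ 0.639 -0.347  0.267] z [ 0.853 -0.331 -0.404] d [ 14.6  -1.5  12.   -9.3 -30.5   2.1]
7 [ 0.636 -0.374  0.279] z [ 0.829 -0.422 -0.366] d [ 14.3  -4.2  13.2 -14.  -31.1  -1.6]
8 [ 0.625 -0.401  0.282] z [ 0.781 -0.511 -0.358] d [ 13.2  -6.9  13.5 -18.  -29.5  -5.6]
9 [ 0.608 -0.422  0.276] z [ 0.716 -0.586 -0.381] d [ 11.5  -9.1  12.8 -20.9 -26.   -9.6]
10 [ 0.587 -0.436  0.261] z [ 0.64  -0.635 -0.433] d [  9.4 -10.4  11.4 -22.1 -21.  -12.8]
11 [ 0.566 -0.439  0.24 ] z [ 0.564 -0.653 -0.506] d [  7.3 -10.7   9.3 -21.4 -15.1 -15. ]
12 [ 0.547 -0.43   0.216] z [ 0.496 -0.635 -0.593] d [  5.4  -9.8   6.9 -19.   -9.2 -15.9]
13 [ 0.533 -0.41   0.192] z [ 0.443 -0.582 -0.681] d [  4.   -7.8   4.5 -15.   -3.8 -15.4]
14 [ 0.525 -0.38   0.173] z [ 0.411 -0.5   -0.762] d [  3.2  -4.8   2.5  -9.8   0.3 -13.6]
15 [ 0.524 -0.343  0.159] z [ 0.402 -0.397 -0.825] d [  3.1  -1.1   1.2  -4.    2.9 -10.7]
16 [ 0.53  -0.303  0.155] z [ 0.416 -0.282 -0.864] d [ 3.7  2.9  0.8  2.   3.8 -7.2]
```

```bash
cat > t5.py <<'E'
from ik import *
s0=np.array([-.1,.4,.05,2.25,3.2,.5,-1.6])
for X in [(.52,-.3,.25),(.51,-.2,.28),(.51,-.1,.28),(.5,0,.25),(*cab(-.25,0),.2),(*cab(-.21,0),.16),(*cab(-.17,0),.125),(*cab(-.088,0),.1)]:
  for psi in(-12,4):
    out=[]
    for th in(36,42,48,54):
      R=tool(th,psi)*Ro.from_euler('z',180,degrees=True);t=np.array(X)+.0187*R.apply([0,0,1])
      b=ik(t,R,1,seed=s0,m=.02)
      out.append(f"{th}:"+("--" if b is None else f"{b[0]:.2f} {b[1]}"))
    print(np.round(X,2),psi,' | '.join(out))
E
python3 t5.py
```

```text
[ 0.52 -0.3   0.25] -12 36:-- | 42:-- | 48:0.13 [ 0.39  0.15  0.17  2.31  4.28  0.3  -2.47] | 54:0.08 [ 0.54  0.18  0.03  2.36  3.92  0.42 -2.09]
[ 0.52 -0.3   0.25] 4 36:-- | 42:-- | 48:0.02 [-0.33  0.74  1.44  2.27  4.49  1.32 -2.59] | 54:0.02 [ 0.14  0.3   0.67  2.29  4.49  0.82 -2.39]
[ 0.51 -0.2   0.28] -12 36:-- | 42:-- | 48:-- | 54:0.02 [ 1.03  0.05 -0.72  2.42  3.39  0.26 -1.72]
[ 0.51 -0.2   0.28] 4 36:-- | 42:-- | 48:-- | 54:0.05 [ 0.45  0.06  0.06  2.39  4.38  0.49 -2.4 ]
[ 0.51 -0.1   0.28] -12 36:0.12 [-0.03 -0.06  0.03  2.32  0.44  0.3   0.98] | 42:0.02 [-0.09 -0.08  0.07  2.39  0.96  0.19  0.46] | 48:-- | 54:--
[ 0.51 -0.1   0.28] 4 36:-- | 42:-- | 48:0.02 [ 0.38 -0.04 -0.19  2.42  4.42  0.21 -2.67] | 54:0.02 [ 1.63  0.1  -1.39  2.42  3.93  0.27 -2.08]
[0.5  0.   0.25] -12 36:0.07 [-0.18 -0.03 -0.13  2.37  0.91  0.37  0.27] | 42:0.02 [ 0.14 -0.02 -0.47  2.42  1.35  0.36 -0.19] | 48:-- | 54:--
[0.5  0.   0.25] 4 36:-- | 42:-- | 48:-- | 54:--
[0.52 0.03 0.2 ] -12 36:0.08 [ 0.02  0.13 -0.42  2.36  1.31  0.4  -0.2 ] | 42:0.02 [ 0.09  0.15 -0.54  2.42  1.67  0.48 -0.58] | 4
[... 765 characters left out ...]
[0.6  0.04 0.12] 4 36:0.20 [ 0.69  0.62 -1.09  2.24  1.81  0.59 -0.13] | 42:0.14 [ 0.6   0.58 -0.97  2.3   2.14  0.58 -0.47] | 48:0.07 [ 0.41  0.52 -0.74  2.37  2.5   0.63 -0.88] | 54:0.02 [ 0.39  0.57 -0.72  2.42  2.65  0.8  -1.01]
[0.68 0.04 0.1 ] -12 36:0.38 [ 0.31  0.64 -0.75  2.06  1.7   0.66 -0.34] | 42:0.32 [ 0.25  0.63 -0.69  2.12  1.93  0.7  -0.59] | 48:0.27 [ 0.15  0.63 -0.59  2.17  2.14  0.77 -0.83] | 54:0.22 [ 0.04  0.65 -0.48  2.22  2.29  0.87 -1.03]
[0.68 0.04 0.1 ] 4 36:0.02 [-0.53  0.55  0.44  2.14  3.9   0.19 -2.52] | 42:0.31 [ 0.53  0.71 -0.91  2.13  2.11  0.59 -0.35] | 48:0.25 [ 0.43  0.68 -0.77  2.19  2.42  0.63 -0.69] | 54:0.19 [ 0.29  0.66 -0.59  2.25  2.68  0.74 -1.  ]
```

```bash
cat > t6.py <<'E'
import sys
exec(open('t4.py').read().split("for bump")[0])
fl=Ro.from_euler('z',180,degrees=True)
def W(X,th,psi):
    R=tool(th,psi)*fl;return np.array(X)+.0187*R.apply([0,0,1]),R
def run(pts,q,n=8):
    # pts: list of (X,th,psi); interpolate from first
    q=q.copy()
    for a,b in zip(pts[:-1],pts[1:]):
        for k in range(1,n+1):
            f=k/n;X=np.array(a[0])*(1-f)+np.array(b[0])*f;q=follow([W(X,a[1]*(1-f)+b[1]*f,a[2]*(1-f)+b[2]*f)],q)
        p,r,_,_=fk(q);w=W(*b);print(b,'q',q.round(2),'err mm',(1000*np.linalg.norm(p-w[0])).round(1),'deg',np.degrees((w[1]*r.inv()).magnitude()).round(1))
    return q
if __name__=="__main__":
    print("replay"); qa=np.array([.97,.51,-.44,2.21,3.52,.22,-1.53])
    run([((.5357,-.3436,.112),42,-11.7),((.535,-.335,.14),40,-18),((.525,-.32,.165),36,-27),((.51,-.30,.175),32,-35)],qa)
    print("plan"); c=((.4837,-.327,.163),34.5,-27)
    run([c,((.53,-.33,.17),45,-20),((.56,-.33,.17),54,-20),((.56,-.33,.17),54,-40),((.54,-.31,.17),42,-40),((.51,-.30,.17),30,-35)],q)
    print("plan2")
    run([c,((.53,-.33,.17),45,-20),((.60,-.33,.20),60,-20),((.60,-.33,.20),60,-50),((.56,-.32,.19),45,-50),((.52,-.31,.17),30,-45)],q)
E
python3 t6.py
```

```text
[ 1.05  0.39 -0.82  2.15  1.19  0.44  0.27]
replay
((0.535, -0.335, 0.14), 40, -18) q [ 0.79  0.41 -0.3   2.22  3.35  0.17 -1.55] err mm 4.2 deg 0.8
((0.525, -0.32, 0.165), 36, -27) q [ 0.39  0.3   0.06  2.24  3.05  0.17 -1.51] err mm 46.7 deg 8.3
((0.51, -0.3, 0.175), 32, -35) q [-0.29  0.28  0.76  2.28  2.43  0.17 -1.11] err mm 95.6 deg 16.9
plan
((0.53, -0.33, 0.17), 45, -20) q [-0.07  0.42  0.71  2.33  4.    0.49 -2.39] err mm 0.1 deg 0.0
((0.56, -0.33, 0.17), 54, -20) q [-0.12  0.54  0.77  2.36  3.73  0.74 -2.21] err mm 0.1 deg 0.0
((0.56, -0.33, 0.17), 54, -40) q [-0.45  0.62  0.93  2.37  3.24  0.51 -2.23] err mm 0.0 deg 0.0
((0.54, -0.31, 0.17), 42, -40) q [-0.39  0.44  0.83  2.31  3.38  0.17 -2.24] err mm 0.0 deg 0.0
((0.51, -0.3, 0.17), 30, -35) q [ 0.27  0.24  0.09  2.27  4.51  0.17 -2.96] err mm 99.9 deg 21.7
plan2
((0.53, -0.33, 0.17), 45, -20) q [-0.07  0.42  0.71  2.33  4.    0.49 -2.39] err mm 0.1 deg 0.0
((0.6, -0.33, 0.2), 60, -20) q [-0.17  0.56  0.78  2.33  3.63  0.79 -2.18] err mm 0.2 deg 0.0
((0.6, -0.33, 0.2), 60, -50) q [-0.64  0.76  1.06  2.28  2.9   0.39 -2.2 ] err mm 0.0 deg 0.1
((0.56, -0.32, 0.19), 45, -50) q [-0.57  0.54  1.    2.26  3.04  0.17 -2.14] err mm 25.9 deg 4.6
((0.52, -0.31, 0.17), 30, -45) q [-0.26  0.29  0.66  2.23  3.36  0.17 -2.21] err mm 123.8 deg 21.9
```

```bash
cat > t7.py <<'E'
import t6
from t6 import *
c=((.4837,-.327,.163),34.5,-27)
X=(.54,-.28,.22)
print("A");run([c,((.53,-.33,.17),45,-20),(X,56,-20),(X,56,-50),(X,56,-90),(X,45,-90),(X,35,-80),(X,30,-60),((.51,-.28,.2),30,-35)],q)
X=(.52,-.35,.22)
print("B");run([c,((.53,-.33,.17),45,-20),(X,50,-20),(X,50,-50),(X,50,-90),(X,50,-120),(X,40,-110),(X,30,-80),((.51,-.28,.2),30,-35)],q)
print("C tool z turn: return via theta 15");run([c,((.53,-.33,.17),45,-20),((.6,-.33,.2),45,10),((.65,-.33,.2),30,20),((.6,-.3,.2),15,0),((.55,-.3,.2),15,-30)],q)
E
python3 t7.py | grep -v plan
```

```text
[ 1.05  0.39 -0.82  2.15  1.19  0.44  0.27]
A
((0.53, -0.33, 0.17), 45, -20) q [-0.07  0.42  0.71  2.33  4.    0.49 -2.39] err mm 0.1 deg 0.0
((0.54, -0.28, 0.22), 56, -20) q [-0.33  0.36  0.87  2.44  3.63  0.63 -2.12] err mm 10.4 deg 0.8
((0.54, -0.28, 0.22), 56, -50) q [-0.86  0.65  1.22  2.4   2.9   0.28 -2.15] err mm 0.0 deg 0.1
((0.54, -0.28, 0.22), 56, -90) q [-0.79  0.73  1.    2.06  0.64  0.67 -0.46] err mm 0.8 deg 0.2
((0.54, -0.28, 0.22), 45, -90) q [-0.67  0.58  0.9   2.02  0.53  0.7  -0.29] err mm 0.0 deg 0.0
((0.54, -0.28, 0.22), 35, -80) q [-0.53  0.42  0.78  2.04  0.49  0.63 -0.03] err mm 0.0 deg 0.0
((0.54, -0.28, 0.22), 30, -60) q [-0.34  0.29  0.62  2.1   0.46  0.48  0.37] err mm 0.0 deg 0.0
((0.51, -0.28, 0.2), 30, -35) q [0.02 0.2  0.33 2.23 0.33 0.23 0.99] err mm 0.1 deg 0.1
B
((0.53, -0.33, 0.17), 45, -20) q [-0.07  0.42  0.71  2.33  4.    0.49 -2.39] err mm 0.1 deg 0.0
((0.52, -0.35, 0.22), 50, -20) q [-0.06  0.32  0.75  2.34  4.03  0.5  -2.36] err mm 0.1 deg 0.0
((0.52, -0.35, 0.22), 50, -50) q [-0.63  0.52  1.16  2.34  3.28  0.21 -2.31] err mm 0.0 deg 0.1
((0
[... 284 characters left out ...]
g 0.0
((0.52, -0.35, 0.22), 30, -80) q [-0.23  0.38  0.62  2.    0.43  0.61  0.18] err mm 0.0 deg 0.1
((0.51, -0.28, 0.2), 30, -35) q [0.08 0.2  0.27 2.22 0.38 0.24 0.94] err mm 0.0 deg 0.1
C tool z turn: return via theta 15
((0.53, -0.33, 0.17), 45, -20) q [-0.07  0.42  0.71  2.33  4.    0.49 -2.39] err mm 0.1 deg 0.0
((0.6, -0.33, 0.2), 45, 10) q [ 0.12  0.52  0.68  2.05  4.51  0.85 -2.6 ] err mm 41.1 deg 9.9
((0.65, -0.33, 0.2), 30, 20) q [-0.24  1.14  1.46  1.79  4.51  1.57 -2.82] err mm 36.8 deg 6.4
((0.6, -0.3, 0.2), 15, 0) q [-0.45  1.15  1.46  1.9   4.51  1.45 -2.96] err mm 131.9 deg 23.5
((0.55, -0.3, 0.2), 15, -30) q [-0.66  0.95  1.46  2.05  4.51  0.95 -2.96] err mm 153.9 deg 43.9
```

```bash
cat > t8.py <<'E'
from t6 import *
qA=np.array([-0.34,0.29,0.62,2.1,0.46,0.48,0.37])
run([((.54,-.28,.22),30,-60),((.50,-.2,.2),28,-60),((.49,-.1,.19),28,-60),((.48,0,.17),28,-50),((.52,.03,.14),30,-35),((.56,.035,.12),34,-20),((.6,.038,.11),39,-8),((*cab(-.125,0),.105),42,4.4),((*cab(-.088,0),.105),42,4.4),((*cab(-.088,0),.088),42,4.4)],qA)
E
python3 t8.py
python3 - <<'E'
from h import *
X=(.54,-.28,.22)
for a in [((.53,-.33,.17),45,-20),(X,56,-20),(X,56,-50),(X,56,-90)]: print(a,dcd(*a))
E
```

```text
[ 1.05  0.39 -0.82  2.15  1.19  0.44  0.27]
((0.5, -0.2, 0.2), 28, -60) q [-0.54  0.23  0.65  2.22  0.55  0.51  0.15] err mm 0.2 deg 0.0
((0.49, -0.1, 0.19), 28, -60) q [-0.75  0.21  0.62  2.27  0.61  0.6  -0.12] err mm 0.2 deg 0.0
((0.48, 0, 0.17), 28, -50) q [-0.91  0.22  0.54  2.31  0.67  0.59 -0.24] err mm 0.2 deg 0.0
((0.52, 0.03, 0.14), 30, -35) q [-0.91  0.32  0.54  2.32  0.84  0.37 -0.21] err mm 0.1 deg 0.0
((0.56, 0.035, 0.12), 34, -20) q [-0.97  0.44  0.71  2.35  1.56  0.17 -0.69] err mm 23.8 deg 4.1
((0.6, 0.038, 0.11), 39, -8) q [-0.43  0.42  0.14  2.32  2.33  0.31 -1.17] err mm 0.1 deg 0.0
((np.float64(0.6436842677331542), np.float64(0.04125750296296949), 0.105), 42, 4.4) q [-0.1   0.48 -0.11  2.25  2.76  0.34 -1.27] err mm 0.1 deg 0.0
((np.float64(0.6805732883308467), np.float64(0.044121094997987), 0.105), 42, 4.4) q [-0.12  0.51 -0.09  2.17  2.75  0.3  -1.26] err mm 0.1 deg 0.0
((np.float64(0.6805732883308467), np.float64(0.044121094997987), 0.088), 42, 4.4) q [-0.1   0.55 -0.11  2.18  2.77  0.33 -1.27] err mm 0.0 deg 0.0
((0.53, -0.33, 0.17), 45, -20) [4.93, -0.27, 0.93, -4.65, -9.46, 7.27]
((0.54, -0.28, 0.22), 56, -20) [6.14, 4.65, 6.21, -9.06, -19.54, 7.16]
((0.54, -0.28, 0.22), 56, -50) [5.68, 3.99, 6.21, -13.89, -16.63, -22.48]
((0.54, -0.28, 0.22), 56, -90) [4.68, 3.63, 6.21, -19.57, -11.36, -61.98]
```

```bash
python3 -m handwheel '[2.5,0,1,-2.3,-4.7,3.6,0.3, 4.9,0,2,-4.6,-9.5,7.3,0.3, 5.5,2,4,-6.8,-14.5,7.2,0.3, 6.1,4.6,6.2,-9,-19.5,7.2,0.3, 6,4.4,6.2,-10.2,-18.8,0,0.3, 5.9,4.3,6.2,-11.5,-18,-7,0.3, 5.8,4.2,6.2,-12.7,-17.3,-15,0.3, 5.7,4,6.2,-13.9,-16.6,-22.5,0.3]'; python3 - <<'E'
from h import *
st()
X=(.54,-.28,.22)
for a in [(X,56,-50),(X,56,-63),(X,56,-77),(X,56,-90)]: print(a,dcd(*a))
E
```

```text
t: 14.68
eef_pos: [0.5509, -0.2915, 0.2074]
tool_rot: [0.43, 0.264, 0.853, -0.132]
contact_force: [1.3, -1.1, -6.9]
gripper_width: 0.65
t 14.68 tcp [ 0.5509 -0.2915  0.2074] grasp [ 0.5385 -0.283   0.2185] z [ 0.664 -0.453 -0.595] y [0.564 0.826 0.001] F [ 1.3 -1.1 -6.9] w 0.65 q [-0.52  0.35  0.91  2.43  3.07  0.41 -1.87]
((0.54, -0.28, 0.22), 56, -50) [-0.09, -0.04, 0.22, -1.74, -1.85, -15.68]
((0.54, -0.28, 0.22), 56, -63) [-0.38, -0.23, 0.22, -1.95, -1.66, -28.67]
((0.54, -0.28, 0.22), 56, -77) [-0.74, -0.36, 0.22, -2.17, -1.42, -42.67]
((0.54, -0.28, 0.22), 56, -90) [-1.09, -0.4, 0.22, -2.35, -1.19, -55.67]
```

```bash
python3 -m handwheel '[0,0,0.2,-1.2,-1.2,-7,0.3, 0,0,0.2,-1.7,-1.9,-14,0.3, -0.2,-0.1,0.2,-1.8,-1.8,-21,0.3, -0.4,-0.2,0.2,-1.9,-1.7,-28,0.3, -0.5,-0.3,0.2,-2,-1.6,-35,0.3, -0.7,-0.3,0.2,-2.1,-1.4,-42,0.3, -0.9,-0.4,0.2,-2.2,-1.3,-49,0.3, -1.1,-0.4,0.2,-2.3,-1.2,-55.7,0.3]'; python3 - <<'E'
from h import *
st()
X=(.54,-.28,.22)
for a in [(X,56,-90),(X,45,-90),(X,35,-80),(X,30,-60)]: print(a,dcd(*a))
E
```

```text
t: 15.35
eef_pos: [0.5427, -0.3007, 0.2147]
tool_rot: [0.405, 0.461, 0.745, -0.262]
contact_force: [-0.7, -0.7, -4.4]
gripper_width: 0.649
t 15.35 tcp [ 0.5427 -0.3007  0.2147] grasp [ 0.5359 -0.2864  0.2247] z [ 0.363 -0.763 -0.535] y [ 0.898  0.439 -0.017] F [-0.7 -0.7 -4.4] w 0.649 q [-0.91  0.72  1.2   2.31  1.63  0.21 -1.12]
((0.54, -0.28, 0.22), 56, -90) [-0.27, 0.52, -0.52, 1.83, -0.58, -26.05]
((0.54, -0.28, 0.22), 45, -90) [-0.27, 0.75, -0.79, 12.64, 1.92, -26.04]
((0.54, -0.28, 0.22), 35, -80) [-0.09, 1.01, -1.0, 21.9, 6.11, -16.02]
((0.54, -0.28, 0.22), 30, -60) [0.19, 1.26, -1.09, 24.85, 12.15, 3.65]
```

```bash
python3 -m handwheel '[-0.1,0.2,-0.2,0.6,-0.2,-7,0.3, -0.2,0.3,-0.3,1.2,-0.4,-14,0.3, -0.3,0.4,-0.4,1.6,-0.5,-20,0.3, -0.3,0.5,-0.5,1.8,-0.6,-26,0.3, -0.3,0.6,-0.6,7,0.7,-26,0.3, -0.3,0.7,-0.8,12.6,1.9,-26,0.3, -0.3,0.7,-0.8,12.6,1.9,-26,0.3, -0.2,0.9,-0.9,17.5,4,-21,0.3]'; python3 - <<'E'
from h import *
st()
X=(.54,-.28,.22)
for a in [(X,35,-80),(X,30,-60),((.50,-.2,.2),28,-60),((.49,-.1,.19),28,-60)]: print(a,dcd(*a))
E
```

```text
t: 16.02
eef_pos: [0.5432, -0.2888, 0.204]
tool_rot: [0.25, 0.634, 0.695, -0.231]
contact_force: [1.3, -0.5, -5.8]
gripper_width: 0.647
t 16.02 tcp [ 0.5432 -0.2888  0.204 ] grasp [ 0.5422 -0.2769  0.2183] z [ 0.054 -0.638 -0.768] y [ 0.996  0.09  -0.005] F [ 1.3 -0.5 -5.8] w 0.647 q [-0.55  0.46  0.75  2.03  0.59  0.69 -0.24]
((0.54, -0.28, 0.22), 35, -80) [-0.13, -0.18, 0.07, 4.78, 0.36, 4.81]
((0.54, -0.28, 0.22), 30, -60) [0.15, 0.07, -0.02, 9.48, 2.71, 24.74]
((0.5, -0.2, 0.2), 28, -60) [-3.88, 8.12, -2.05, 11.4, 3.32, 24.71]
((0.49, -0.1, 0.19), 28, -60) [-4.88, 18.12, -3.05, 11.4, 3.32, 24.71]
```

```bash
cat > t8.py <<'E'
from t6 import *
c=((.5422,-.277,.218),39.7,-85)
f=[((*cab(-.125,0),.105),42,4.4),((*cab(-.088,0),.105),42,4.4),((*cab(-.088,0),.088),42,4.4)]
for name,mid in dict(a=[((.52,.03,.14),30,-50),((.53,.03,.13),38,-45),((.56,.035,.12),42,-30),((.6,.038,.11),42,-12)],b=[((.52,.03,.14),32,-50),((.56,.035,.12),40,-40),((.6,.038,.11),44,-25),((.62,.04,.11),44,-10)]).items():
    print(name);run([c,((.50,-.2,.2),30,-65),((.49,-.1,.19),28,-60),((.48,0,.17),28,-55)]+mid+f,q)
E
python3 t8.py
python3 - <<'E'
from h import *
for a in [((.52,-.24,.21),35,-75),((.50,-.2,.2),30,-65),((.49,-.15,.195),29,-62),((.49,-.1,.19),28,-60),((.485,-.05,.18),28,-57),((.48,0,.17),28,-55)]: print(a,dcd(*a))
E
```

```text
[ 1.05  0.39 -0.82  2.15  1.19  0.44  0.27]
a
((0.5, -0.2, 0.2), 30, -65) q [-0.56  0.25  0.65  2.22  0.62  0.55 -0.02] err mm 0.2 deg 0.0
((0.49, -0.1, 0.19), 28, -60) q [-0.72  0.21  0.58  2.26  0.62  0.61 -0.13] err mm 0.2 deg 0.0
((0.48, 0, 0.17), 28, -55) q [-0.88  0.24  0.5   2.29  0.64  0.64 -0.3 ] err mm 0.2 deg 0.0
((0.52, 0.03, 0.14), 30, -50) q [-0.89  0.37  0.49  2.24  0.69  0.54 -0.33] err mm 0.1 deg 0.0
((0.53, 0.03, 0.13), 38, -45) q [-1.06  0.46  0.64  2.3   0.98  0.45 -0.61] err mm 0.1 deg 0.0
((0.56, 0.035, 0.12), 42, -30) q [-1.08  0.52  0.72  2.36  1.73  0.28 -1.14] err mm 0.3 deg 0.0
((0.6, 0.038, 0.11), 42, -12) q [-0.63  0.46  0.33  2.35  2.42  0.36 -1.39] err mm 0.1 deg 0.0
((np.float64(0.6436842677331542), np.float64(0.04125750296296949), 0.105), 42, 4.4) q [-0.23  0.48  0.04  2.26  2.93  0.33 -1.47] err mm 0.1 deg 0.0
((np.float64(0.6805732883308467), np.float64(0.044121094997987), 0.105), 42, 4.4) q [-0.23  0.51  0.04  2.18  2.94  0.29 -1.47] err mm 0.1 deg 0.0
((np.float64(0.6805732883308467), np.float64(0.044121094997987), 0.088), 42, 4.4) q [-0.21  0.55 
[... 880 characters left out ...]
5732883308467), np.float64(0.044121094997987), 0.105), 42, 4.4) q [-0.24  0.51  0.06  2.18  2.96  0.29 -1.5 ] err mm 0.1 deg 0.0
((np.float64(0.6805732883308467), np.float64(0.044121094997987), 0.088), 42, 4.4) q [-0.23  0.55  0.05  2.18  2.97  0.32 -1.5 ] err mm 0.0 deg 0.0
((0.52, -0.24, 0.21), 35, -75) [-2.04, 3.84, -0.93, 4.76, 0.56, 9.81]
((0.5, -0.2, 0.2), 30, -65) [-3.92, 8.03, -2.02, 9.56, 2.29, 19.75]
((0.49, -0.15, 0.195), 29, -62) [-4.89, 13.08, -2.53, 10.48, 2.83, 22.73]
((0.49, -0.1, 0.19), 28, -60) [-4.88, 18.12, -3.05, 11.4, 3.32, 24.71]
((0.485, -0.05, 0.18), 28, -57) [-5.34, 23.14, -4.05, 11.33, 3.63, 27.7]
((0.48, 0, 0.17), 28, -55) [-5.82, 28.16, -5.05, 11.28, 3.83, 29.69]
```

Near the door the wrist would swing close to the open panel on this route. I'll simulate an alternative that stays further right and print the clearance to the door.

```bash
cat > t9.py <<'E'
from t6 import *
import t6
a=np.radians(4.4-90-103);hg=cab(-.147,.125)
DP=np.array([[*(hg+u*np.array([np.cos(a),np.sin(a)])),z] for u in np.linspace(0,.25,26) for z in np.linspace(.03,.332,16)])
RP=np.array([[*cab(-.175,v),z] for v in np.linspace(-.13,.13,27) for z in(.335,.347)]+[[*cab(-.14,s*.125),z] for s in(-1,1) for z in np.linspace(0,.335,20)])
def seg(A,B,Q):
    return min(np.linalg.norm(Q-(A+(B-A)*f),axis=1).min() for f in np.linspace(0,1,25))
def run2(pts,q,n=6):
    for a_,b_ in zip(pts[:-1],pts[1:]):
        m=[9]*5
        for k in range(1,n+1):
            f=k/n;X=np.array(a_[0])*(1-f)+np.array(b_[0])*f;w=W(X,a_[1]*(1-f)+b_[1]*f,a_[2]*(1-f)+b_[2]*f);q=follow([w],q)
            p,r,el,wr=fk(q);g=p-.07*r.apply([0,0,1])
            m=np.minimum(m,[seg(g,wr,DP),seg(wr,el,DP),seg(g,wr,RP),seg(wr,el,RP),9])
        print(np.round(b_[0],3),b_[1:],'q',q.round(2),'err',(1000*np.linalg.norm(p-w[0])).round(1),'door tool/forearm',m[:2].round(3),'cab',m[2:4].round(3))
if __name__=="__main__":
    q=np.array(get_obs()['q']);c=((.5422,-.277,.218),39.7,-85)
    f=[((*cab(-.125,0),.105),42,4.4),((*cab(-.088,0),.105),42,4.4),((*cab(-.088,0),.088),42,4.4)]
    run2([c,((.50,-.2,.2),30,-65),((.49,-.1,.19),28,-60),((.50,-.06,.17),30,-55),((.52,-.06,.14),38,-45),((.54,-.05,.12),42,-30),((.57,-.03,.115),42,-15),((.6,0,.11),42,0)]+f,q)
E
python3 t9.py
```

```text
[ 1.05  0.39 -0.82  2.15  1.19  0.44  0.27]
[ 0.5 -0.2  0.2] (30, -65) q [-0.56  0.25  0.65  2.22  0.62  0.55 -0.02] err 0.2 door tool/forearm [0.282 0.282] cab [0.103 0.146]
[ 0.49 -0.1   0.19] (28, -60) q [-0.72  0.21  0.58  2.26  0.62  0.61 -0.13] err 0.3 door tool/forearm [0.204 0.211] cab [0.139 0.206]
[ 0.5  -0.06  0.17] (30, -55) q [-0.8   0.26  0.57  2.29  0.71  0.56 -0.24] err 0.1 door tool/forearm [0.158 0.165] cab [0.143 0.201]
[ 0.52 -0.06  0.14] (38, -45) q [-0.96  0.41  0.74  2.38  1.2   0.33 -0.65] err 0.3 door tool/forearm [0.133 0.133] cab [0.146 0.201]
[ 0.54 -0.05  0.12] (42, -30) q [-0.75  0.42  0.52  2.44  2.08  0.37 -1.31] err 3.1 door tool/forearm [0.134 0.134] cab [0.136 0.211]
[ 0.57  -0.03   0.115] (42, -15) q [-0.48  0.41  0.29  2.42  2.53  0.39 -1.43] err 0.1 door tool/forearm [0.152 0.152] cab [0.12  0.224]
[0.6  0.   0.11] (42, 0) q [-0.22  0.42  0.07  2.36  2.92  0.38 -1.5 ] err 0.1 door tool/forearm [0.169 0.179] cab [0.112 0.203]
[0.644 0.041 0.105] (42, 4.4) q [-0.24  0.48  0.05  2.26  2.95  0.33 -1.49] err 0.2 door tool/forearm [0.126 0.163] cab [0.112 0.156]
[0.681 0.044 0.105] (42, 4.4) q [-0.23  0.51  0.06  2.18  2.95  0.29 -1.49] err 0.1 door tool/forearm [0.125 0.155] cab [0.089 0.119]
[0.681 0.044 0.088] (42, 4.4) q [-0.22  0.55  0.04  2.18  2.96  0.32 -1.5 ] err 0.0 door tool/forearm [0.125 0.155] cab [0.091 0.119]
```

```bash
python3 -m handwheel '[-1,2,-0.5,2.4,0.3,5,0.3, -2,3.8,-0.9,4.8,0.6,9.8,0.3, -3,6,-1.5,7.2,1.5,14.8,0.3, -3.9,8,-2,9.6,2.3,19.8,0.3, -4.5,11,-2.3,10.1,2.6,21.3,0.3, -4.9,14.5,-2.6,10.8,3,23.2,0.3, -4.9,18.1,-3,11.4,3.3,24.7,0.3, -4.9,18.1,-3,11.4,3.3,24.7,0.3]'; python3 - <<'E'
from h import *
st()
for a in [((.50,-.06,.17),30,-55),((.52,-.06,.14),38,-45),((.53,-.055,.13),40,-37),((.54,-.05,.12),42,-30)]: print(a,dcd(*a))
E
```

```text
t: 16.68
eef_pos: [0.494, -0.1008, 0.1723]
tool_rot: [0.208, 0.481, 0.843, -0.119]
contact_force: [1.7, 1.0, -6.2]
gripper_width: 0.644
t 16.68 tcp [ 0.494  -0.1008  0.1723] grasp [ 0.4896 -0.0933  0.1889] z [ 0.237 -0.402 -0.885] y [ 0.861  0.508 -0.001] F [ 1.7  1.  -6.2] w 0.644 q [-0.73  0.21  0.57  2.26  0.62  0.61 -0.13]
((0.5, -0.06, 0.17), 30, -55) [1.13, 3.31, -1.85, -1.83, -1.22, 4.44]
((0.52, -0.06, 0.14), 38, -45) [3.41, 3.27, -4.71, -8.06, -6.29, 14.41]
((0.53, -0.055, 0.13), 40, -37) [4.56, 3.86, -5.67, -9.13, -8.21, 22.36]
((0.54, -0.05, 0.12), 42, -30) [5.68, 4.45, -6.62, -10.08, -10.23, 29.29]
```

```bash
python3 -m handwheel '[0.6,1.7,-0.9,-0.9,-0.6,2.2,0.3, 1.1,3.3,-1.9,-1.8,-1.2,4.4,0.3, 2.3,3.3,-3.3,-5,-3.7,9.4,0.3, 3.4,3.3,-4.7,-8.1,-6.3,14.4,0.3, 4,3.6,-5.2,-8.6,-7.2,18.4,0.3, 4.6,3.9,-5.7,-9.1,-8.2,22.4,0.3, 5.1,4.2,-6.1,-9.6,-9.2,25.9,0.3, 5.7,4.5,-6.6,-10.1,-10.2,29.3,0.3]'; python3 - <<'E'
from h import *
st()
for a in [((.54,-.05,.12),42,-30),((.555,-.04,.117),42,-22),((.57,-.03,.115),42,-15),((.6,0,.11),42,0),((*cab(-.125,0),.105),42,4.4)]: print(a,dcd(*a))
E
```

```text
t: 17.35
eef_pos: [0.545, -0.0639, 0.1139]
tool_rot: [0.334, 0.285, 0.891, -0.112]
contact_force: [0.1, -1.4, -5.0]
gripper_width: 0.647
t 17.35 tcp [ 0.545  -0.0639  0.1139] grasp [ 0.5351 -0.0566  0.128 ] z [ 0.531 -0.39  -0.752] y [ 0.584  0.812 -0.009] F [ 0.1 -1.4 -5. ] w 0.647 q [-0.9   0.44  0.68  2.42  1.81  0.31 -1.13]
((0.54, -0.05, 0.12), 42, -30) [0.58, 0.77, -0.78, 0.02, -0.95, 5.72]
((0.555, -0.04, 0.117), 42, -22) [2.16, 1.92, -1.08, 0.09, -0.95, 13.72]
((0.57, -0.03, 0.115), 42, -15) [3.71, 3.07, -1.28, 0.15, -0.95, 20.72]
((0.6, 0, 0.11), 42, 0) [6.75, 6.39, -1.78, 0.27, -0.93, 35.72]
((np.float64(0.6436842677331542), np.float64(0.04125750296296949), 0.105), 42, 4.4) [11.12, 10.61, -2.28, 0.31, -0.92, 40.12]
```

```bash
python3 -m handwheel '[0.6,0.8,-0.5,0,-0.9,5.7,0.3, 1.4,1.3,-0.8,0,-0.9,9.7,0.3, 2.2,1.9,-1,0.1,-0.9,13.7,0.3, 3,2.5,-1.1,0.1,-0.9,17.2,0.3, 3.7,3.1,-1.2,0.1,-0.9,20.7,0.3, 4.7,4.2,-1.4,0.2,-0.9,25.7,0.3, 5.7,5.3,-1.6,0.2,-0.9,30.7,0.3, 6.7,6.4,-1.7,0.3,-0.9,35.7,0.3]'; python3 - <<'E'
from h import *
st()
for a in [((*cab(-.16,0),.106),42,4.4),((*cab(-.125,0),.105),42,4.4),((*cab(-.088,0),.105),42,4.4)]: print(a,dcd(*a))
E
```

```text
t: 18.02
eef_pos: [0.6108, 0.0008, 0.0949]
tool_rot: [0.356, -0.002, 0.934, 0.0]
contact_force: [0.7, -0.5, -5.3]
gripper_width: 0.65
t 18.02 tcp [0.6108 0.0008 0.0949] grasp [0.5983 0.0007 0.1088] z [ 0.666  0.003 -0.746] y [-0.005  1.    -0.001] F [ 0.7 -0.5 -5.3] w 0.65 q [-0.17  0.42  0.02  2.36  2.88  0.38 -1.44]
((np.float64(0.6087892482488504), np.float64(0.03854869968660158), 0.106), 42, 4.4) [1.05, 3.87, -0.28, 0.06, -0.27, 4.12]
((np.float64(0.6436842677331542), np.float64(0.04125750296296949), 0.105), 42, 4.4) [4.54, 4.14, -0.38, 0.06, -0.27, 4.12]
((np.float64(0.6805732883308467), np.float64(0.044121094997987), 0.105), 42, 4.4) [8.23, 4.43, -0.38, 0.06, -0.27, 4.12]
```

```bash
python3 -m handwheel '[0.5,2,-0.2,0,0,2,0.3, 1,3.9,-0.3,0,-0.3,4.1,0.3, 2.8,4,-0.3,0,-0.3,4.1,0.3, 4.5,4.1,-0.4,0,-0.3,4.1,0.3, 6.4,4.3,-0.4,0,-0.3,4.1,0.3, 8.2,4.4,-0.4,0,-0.3,4.1,0.3, 8.2,4.4,-0.4,0,-0.3,4.1,0.3, 8.2,4.4,-0.4,0,-0.3,4.1,0.3]'; python3 - <<'E'
from h import *
st();print(dcd((*cab(-.088,0),.090),42,4.4))
s=read_camera("top");t=read_camera("scene")
a=np.hstack([cv2.resize(s[60:260,150:350],(400,400),interpolation=2),cv2.resize(t[90:290,90:290],(400,400),interpolation=2)])
cv2.imwrite("pics/m1.png",cv2.cvtColor(a,4))
E
```

```text
t: 18.68
eef_pos: [0.6927, 0.0472, 0.0897]
tool_rot: [0.358, -0.037, 0.933, 0.014]
contact_force: [0.2, 0.5, -5.4]
gripper_width: 0.644
t 18.68 tcp [0.6927 0.0472 0.0897] grasp [0.6803 0.0462 0.1036] z [ 0.667  0.052 -0.744] y [-0.079  0.997 -0.001] F [ 0.2  0.5 -5.4] w 0.644 q [-0.2   0.51  0.01  2.18  2.89  0.29 -1.41]
[0.03, -0.21, -1.36, 0.07, -0.04, -0.13]
```

View pics/m1.png

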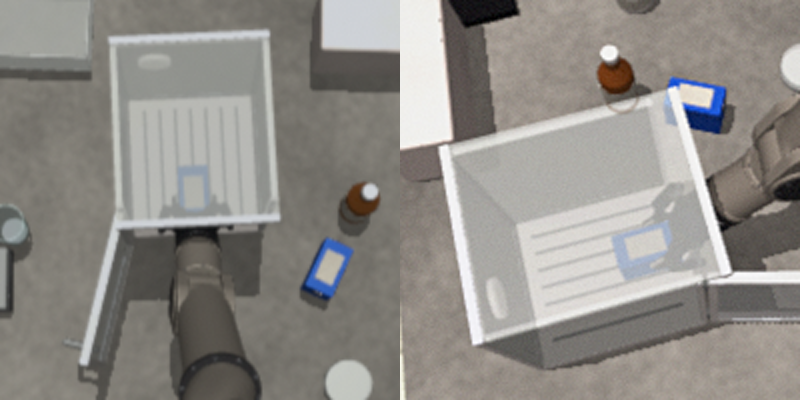

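The box is inside the cabinet, label at about (193,190) left panel, with the door open clear of the arm. Lower slowly, then release.

```bash
python3 -m handwheel '[0,0,-0.7,0,0,0,0.3, 0,0,-1.2,0,0,0,0.3, 0,0,-1.4,0,0,0,0.3, 0,0,-1.5,0,0,0,0.3, 0,0,-1.5,0,0,0,0.3]'; python3 - <<'E'
from h import *
st();p=onz("top",(246.5,155),.12);q=np.load("cab.npy");d=p[:2]-q[:2];c,s=np.cos(q[2]),np.sin(q[2]);print("label local",c*d[0]+s*d[1],-s*d[0]+c*d[1])
E
```

```text
t: 19.2
eef_pos: [0.6905, 0.0467, 0.0743]
tool_rot: [0.357, -0.037, 0.933, 0.014]
contact_force: [-3.7, 0.1, 0.4]
gripper_width: 0.645
t 19.2 tcp [0.6905 0.0467 0.0743] grasp [0.6781 0.0457 0.0882] z [ 0.665  0.052 -0.745] y [-0.079  0.997 -0.001] F [-3.7  0.1  0.4] w 0.645 q [-0.19  0.54 -0.    2.19  2.9   0.32 -1.42]
label local -0.07178905408287566 0.0018330217110063638
```

```bash
python3 -m handwheel '[0,0,0,0,0,0,0.85, 0,0,0,0,0,0,0.95, 0,0,0,0,0,0,1, 0,0,0,0,0,0,1, -1,-0.1,0.7,0,0,0,1, -3,-0.2,1.8,0,0,0,1, -5,-0.7,2.2,0,0,0,1, -8,-2,2.2,0,0,-2,1]'; python3 - <<'E'
from h import *
st()
for a in [((.57,-.03,.12),42,-15),((.54,-.05,.13),42,-30)]: print(a,dcd(*a))
E
```

```text
t: 19.87
eef_pos: [0.6118, 0.0272, 0.0988]
tool_rot: [0.36, -0.021, 0.933, 0.008]
contact_force: [0.5, -0.0, -0.0]
gripper_width: 0.998
t 19.87 tcp [0.6118 0.0272 0.0988] grasp [0.5993 0.0267 0.1126] z [ 0.671  0.03  -0.741] y [-0.045  0.999 -0.   ] F [ 0.5 -0.  -0. ] w 0.998 q [-0.21  0.42  0.01  2.36  2.86  0.38 -1.43]
((0.57, -0.03, 0.12), 42, -15) [-2.97, -6.05, 0.73, 0.04, 0.16, -17.58]
((0.54, -0.05, 0.13), 42, -30) [-6.1, -8.35, 1.73, 0.06, 0.16, -32.58]
```

```bash
python3 -m handwheel '[-1.5,-3,0.4,0,0,-6,1, -2.5,-5,0.6,0,0,-12,1, -3,-6,0.8,0,0.2,-17.6,1, -4,-7,1.1,0,0.2,-22,1, -5,-7.6,1.4,0,0.2,-27,1, -6.1,-8.3,1.8,0,0.2,-32.6,1, -6.1,-8.3,1.8,0,0.2,-32.6,1]'; python3 - <<'E'
from h import *
st()
s=read_camera("top");t=read_camera("scene")
cv2.imwrite("pics/tf.png",cv2.cvtColor(s,4));cv2.imwrite("pics/sf.png",cv2.cvtColor(t,4))
a=np.hstack([cv2.resize(s[60:260,150:350],(400,400),interpolation=2),cv2.resize(t[90:290,90:290],(400,400),interpolation=2)])
cv2.imwrite("pics/m2.png",cv2.cvtColor(a,4))
E
```

```text
t: 20.45
eef_pos: [0.5495, -0.0552, 0.1173]
tool_rot: [0.345, 0.244, 0.901, -0.093]
contact_force: [0.2, 0.6, -0.4]
gripper_width: 0.998
t 20.45 tcp [ 0.5495 -0.0552  0.1173] grasp [ 0.5387 -0.0489  0.1312] z [ 0.577 -0.337 -0.744] y [0.504 0.864 0.   ] F [ 0.2  0.6 -0.4] w 0.998 q [-0.63  0.36  0.36  2.43  1.91  0.43 -1.11]
```

View pics/m2.png

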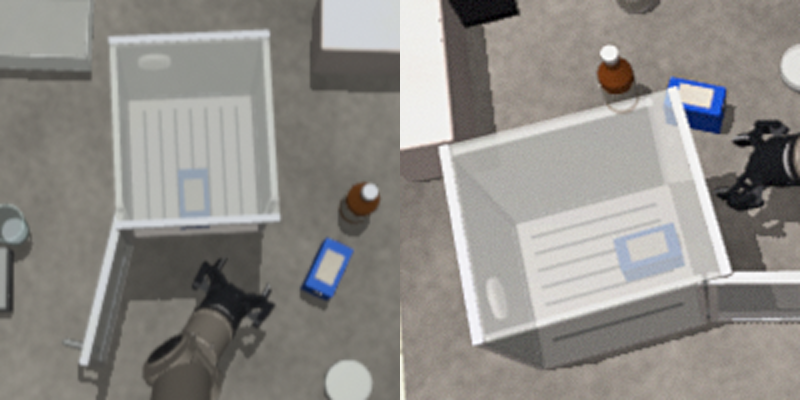

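Box Q stands upright inside (top face about (178,168)-(212,216) left panel), P stands on the bench, and the door is open. Now the numeric checks.

```bash
python3 - <<'E'
from h import *
q=np.load("cab.npy");c,s=np.cos(q[2]),np.sin(q[2])
def loc(p): d=p[:2]-q[:2];return np.round([c*d[0]+s*d[1],-s*d[0]+c*d[1]],4)
print("top face centre local",loc(onz("top",(247.5,156),.105)),loc(onz("scene",(90+249/2,90+250/2),.105)))
for uv in((178,168),(212,168),(212,216),(179,217)): print(loc(onz("top",(150+uv[0]/2,60+uv[1]/2),.105)))
a=onz("top",(150+116/2,60+222/2),.332);b=onz("top",(150+84/2,60+362/2),.332);d=(b-a)[:2];print("door angle deg",(4.44-90-np.degrees(np.arctan2(d[1],d[0])))%360,np.linalg.norm(d))
i0=cv2.imread("pics/top0.png");i1=cv2.imread("pics/tf.png");D=cv2.absdiff(i0,i1).max(2)
for n,(u,v) in dict(bottle=(332,160),jar=(386,177),tip=(143,199),beaker=(153,172),mug=(117,182),dish=(324,251)).items(): print(n,D[v-12:v+13,u-12:u+13].mean().round(1))
E
```

```text
top face centre local [-0.0727 -0.0019] [-0.0807  0.0089]
[-0.0258  0.0276]
[-0.0287 -0.0357]
[-0.1192 -0.0312]
[-0.1183  0.0299]
door angle deg 104.89754063746449 0.22878665360474476
bottle 3.0
jar 3.8
tip 4.0
beaker 3.4
mug 3.5
dish 4.5
```

Top and scene views differ by 8 mm on depth because the pixels were read by eye. I'll measure it properly before handing in.

```bash
python3 - <<'E'
from h import *
q=np.load("cab.npy");c,s=np.cos(q[2]),np.sin(q[2])
def loc(p): d=p[:2]-q[:2];return np.round([c*d[0]+s*d[1],-s*d[0]+c*d[1]],4)
for n,f,(x0,y0,x1,y1) in(("top","tf",(234,135,262,172)),("scene","sf",(190,195,238,235))):
    im=cv2.imread(f"pics/{f}.png").astype(int)[y0:y1,x0:x1];m=((im[...,0]-im[...,2])>12).astype(np.uint8)
    k,l,st_,ce=cv2.connectedComponentsWithStats(m);j=1+np.argmax(st_[1:,4]);ct=cv2.findContours((l==j).astype(np.uint8),0,2)[0]
    # label = hole enclosed by the blue frame
    fill=np.zeros_like(m);cv2.drawContours(fill,ct,-1,1,-1);hole=cv2.morphologyEx(fill*(l!=j).astype(np.uint8),2,np.ones((2,2),np.uint8)) 
    ys,xs=np.nonzero(hole);print(n,st_[j],"label n",len(xs),"c",xs.mean()+x0,ys.mean()+y0,loc(onz(n,(xs.mean()+x0,ys.mean()+y0),.105)))
    P=np.array([loc(onz(n,(x+x0,y+y0),.105)) for y,x in zip(*np.nonzero(fill))]);print("extent",P.min(0),P.max(0))
E
```

```text
top [  5   9  16  26 220] label n 157 c 247.5031847133758 158.05095541401275 [-0.0804 -0.0015]
extent [-0.1216 -0.026 ] [-0.0267  0.0296]
scene [  7   6  35  30 497] label n 212 c 214.08962264150944 213.70283018867926 [-0.0805  0.0044]
extent [-0.1286 -0.027 ] [-0.0291  0.0471]
```

```bash
python3 -c "
from station import *
print(hand_in()); print(get_obs()['t'])"
```

```text
the job is handed in; nothing more can be done
None
the job is handed in; nothing more can be done
```

The job is handed in: the door stands open past square, and the loaded box is upright inside the cabinet.

- **Door:** I pulled it open by its handle. The last picture measures it at about 105°, against 90° for square and the stop at about 109°.
- **Which box:** I lifted both. The nearer one, P, read about 1.2 N, so it is empty and went back upright on its spot. The farther one, Q, read about 5.2 N, so it is the loaded one.
- **Placement:** Q stands on the cabinet floor, lengthwise and roughly centred side to side. Its front face is about 12–18 mm inside the doorway.
- **Everything else:** the bottle, jar, dishes, tip box, beaker and mug look unmoved against the first top picture. The gripper was open with no contact force at the end. The run took about 20.5 s of the 72 s.

- **Checks that disagreed:** the depth estimates for Q differ by about 8 mm. The top view's outline puts its centre 74 mm in front of the cabinet's centre, the gripper's release position 76 mm, and the label centres in both views 80 mm. The label figure assumes the label is centred on the lid; at that figure the front face would be only about 9–10 mm inside the doorway. I trusted the outline and the release position and did not nudge the box deeper.
- **Slip on the way:** while I carried Q, the wrist turned into an awkward pose near its joint limits. I brought it back with a detour over the bench, and nothing was touched.

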